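# Dispense a test panel from the green compartment

## Task

The green-capped sample is next, so get its test panel ready: open only the green-lidded compartment of the organiser, press on the flat panel inside and slide it straight out along the ledge until it lies against the ledge's front lip. Then shut the green lid fully again, keeping the panel flat throughout and leaving the other lids shut and the things round about where they are.

Things in the scene. Friction and masses are not known exactly. Their poses are not given: they have to be found in the camera images.
- box_green: Green-lidded compartment, one of four alike in a row on the grey organiser (all fixed, order varies, 77 mm apart). White walls 3 mm thick; 96 mm deep (x), 74 wide (y), 36 high; its front is closed only by the lid's flap. Origin: centre of its floor, 6 mm above the table; x points to the back, away from the ledge and robot, y left, z up.
- lid_green (a joint): Hinge of the green lid: 0 shut, grows as the front lifts, 2.1 rad leaning back on its stop. Stiff (0.07 N m friction): the 70 g lid stays where it is left. Flat 4 mm frame with clear pane, 96 mm from hinge to front, a 34 mm flap hanging from the front edge, a lift tab ahead of it.
- hinge_green (a point): Middle of the green lid's hinge line, at x = +46 mm, z = 38 mm in box_green's frame; the line runs along the box's y.
- tab_green (a point): Grip point on the green lid's lift tab, 124 mm from the hinge line and 1.5 mm above it when shut. The tab, 14 mm wide (along the hinge line) and 7 thick, sticks out 40 mm from the middle of the lid's front edge, in the lid's plane: level over the ledge, free below, when shut. This point is 28 mm beyond that edge; its frame turns with the lid.
- panel_mid (a point): Centre, half-way up, of the loose white test panel lying flat in the green compartment: 80 mm (x) by 58 (y) by 6, about 45 g, four reading windows toward +x, a ribbed thumb rest 25 mm from its centre toward -x (the ledge side). About 5 mm of play at each side in the compartment.
- stop_green (a point): Where the panel's centre (half-way up) lies when the panel rests against the ledge's front lip, straight ahead of its compartment: x = -102, z = 3 mm in box_green's frame. The smooth ledge goes on 94 mm ahead of the boxes level with their floors, up to the lip (4 mm high, inner face at x = -142 mm).
- lid_red (a joint): Hinge of the red lid, 0 shut; same make as the green one; must stay shut.
- lid_blue (a joint): Hinge of the blue lid, 0 shut; same make; must stay shut.
- lid_yellow (a joint): Hinge of the yellow lid, 0 shut; same make; must stay shut.
- sample_green: Green-capped sample vial, 23 mm across, 72 mm tall, standing left of the organiser; origin at the centre of its underside; bystander.
- sample_red: Red-capped sample vial, 23 mm across, 72 mm tall, beside the green-capped one; origin at the centre of its underside; bystander.
- lancets: Small white and purple carton 86 x 54 x 40 mm behind the organiser; origin at the centre of its underside; bystander.
- timer: Round white clockwork timer, 68 mm across, 46 mm high, behind the organiser; origin at the centre of its underside; bystander.

How it is judged:
On the way, in this order (a step that is already met when the one before it is completed fails the run):
1. the green lid is open (value of joint lid_green above 1 rad), for 0.2 s.
2. the panel lies on the ledge against the front lip (x of panel_mid in the frame of box_green below -0.095 m and z of panel_mid in the frame of box_green below 0.007 m), for 0.2 s.
At the end, for the whole second after the job is handed in: The panel lies flat on the ledge in front of the green compartment, within 7 mm of resting against the lip, within 15 mm of stop_green and turned by less than 0.2 rad; the green lid is shut again (under 0.05 rad) and the three other lids are shut (under 0.05 rad) (all of step 2 and value of joint each of lid_green, lid_red, lid_blue, lid_yellow below 0.05 rad and distance between panel_mid and stop_green below 0.015 m and angle between the x axis of panel_mid and the x axis of box_green, either way round below 0.2 rad and velocity of joint lid_green below 0.05 rad/s); the robot touches nothing.
It fails at once if another lid was opened (over 0.12 rad) (value of joint any of lid_red, lid_blue, lid_yellow above 0.12 rad).
It fails at once if the panel was tipped (over 0.3 rad) (angle between panel_mid's own z axis and vertical above 0.3 rad).
It fails at once if a bystander was moved by more than 30 mm (distance of any of sample_green, sample_red, lancets, timer from where it was at the start of the episode above 0.03 m).
It also fails if it takes over 64 s, if anything falls off the work surface, if the arm or the gripper's body presses on something with over 40 N, if the wrist force passes 120 N, or if a joint passes its speed limit or range.

## Robot

A 6-joint arm with a two-finger parallel gripper is mounted at the origin on a cart in front of the work surface, level with it; the furniture and walls round the work are solid. World frame = base frame: x ahead of the robot, y to its left, z up, the work surface at z = 0. Lengths are in m, angles in rad, forces in N, time in s.
With the tool pointing down it reaches from about 0.25 to 0.775 m from the base axis. Payload 4 kg.
Tool frame: the origin (TCP) lies at the very end of the fingers, on their centre line; the grasp point (between the pads) lies 19 mm behind it (robot.grip_point_offset is the distance from the TCP to the grasp point, in m); z points along the fingers, x is the direction in which the jaws open and shut, and the axes are right-handed (so a half turn about z gives the same grasp; the last joint's range is limited). The gripper opens to 94 mm and grips with 3 to 60 N. Pads are 16 mm wide; open, the fingers measure 119 mm over their backs; the gripper's body (75 mm by 177 mm) begins 78 mm behind the grasp point.
Start: joints at [-0.103, 0.087, 1.371, -0, 1.684, -0.103], TCP at [0.55, -0, 0.183] pointing down, gripper open.
Joint ranges: [-3.1, 3.1], [-0.76, 2.03], [0.27, 2.55], [-1.08, 4.22], [0.17, 2.65], [-2.57, 2.57]. Speed limits (rad/s): [2.79, 2.79, 3.14, 3.14, 3.14, 3.14].

## Interface

Orientations are given as [roll, pitch, yaw] about the fixed x, y, z axes, in that order (R = Rz(yaw) Ry(pitch) Rx(roll)).
In Python, from bench import robot gives the robot as it stands.
- The arm moves only by the shell command python3 -m inch 'ROWS'. ROWS is text: rows parted by semicolons, each of 5 numbers parted by spaces: the shift along the tool's x, y, z in cm, then the turn about the tool's z in rad, then the closure, from 0 (fully open) to 1 (shut). In form: tx ty tz spin claw; .... A call has 1 to 20 rows; each row is the pose to reach, as a shift and turn from the pose measured when the call began, along the tool's axes at that moment; what a row does not reach only later rows make up. A row lasts 1/12 s, in which the tool goes at most 41.7 mm and 7.16 degrees, less where a joint would pass 70% of its speed; a pose out of reach is approached as far as the arm can. A call with a gripper value outside its range is refused whole. The fingers move at their own pace and stop on an object; the grip force is fixed at half the most. Time passes only in rows, so rows that repeat a pose let the fingers close. It gives the time, the measured TCP pose, the force and the opening at its end, in the units of the state.
- robot.get_obs(): the state, without advancing time (a new reading comes with each control period).
- robot.snapshot(name): name is "scene" or "side" or "wrist"; returns (picture, depth): 384x512x3 uint8, blue, green, red; 384x512 float32, m along the optical axis (not along the pixel's ray), 0 where there is no reading.
- robot.camera_info(name): a dict with "K" (3x3 intrinsics, pixels), "extrinsics" (4x4, takes a point from world to camera coordinates); the wrist camera has in their place "mount" (4x4, takes a point from camera to tool coordinates, whose origin is the TCP and whose axes are the tool frame's). Camera axes: x right, y down, z forward; pixel columns grow to the right and rows downward; lengths in m; the calibration is good to about 2 mm. A picture is of the moment at which its call begins: read the wrist's pose just before it. camera_info takes no time and is no camera call.
- robot.close_job(): hands the job in, once; it reports no verdict.
The state is a dict: "time": time; "joint_positions": joint angles; "qvel": joint speeds; "joint_torque": joint torques, N m; "tool_pos": TCP position; "ee_rot": TCP orientation; "wrist_force": force on the tool from outside, world axes, zero at the start; "wrist_torque": the same for the moment, N m; "width": finger opening in m.
Only numpy, scipy, OpenCV 4.12 (cv2) and the standard library are available. Lean on these libraries where they do the work, as an engineer would, in place of code of your own. Each camera call takes 0.05 s, during which the arm holds its last target.

## Working session

There is one attempt and no reset: what is moved stays moved. The work goes in short steps, Python scripts to look and compute and a shell command to move; the robot and the scene stay as the last step left them, time stands still between calls to the robot, and variables do not carry over. Pictures are saved under pics/ and viewed, and the job is handed in when it is done.

```bash
ls; mkdir -p pics; python3 - <<'E'
from bench import robot
import cv2,numpy as np
o=robot.get_obs();print(o)
for n in ["scene","side","wrist"]:
    p,d=robot.snapshot(n);cv2.imwrite(f"pics/{n}0.png",p);np.save(f"pics/{n}0.npy",d)
    print(n,robot.camera_info(n))
E
```

```text
pics
{'time': 0.0, 'joint_positions': array([-1.03064968e-01,  8.79799133e-02,  1.37222228e+00, -1.76669369e-05,
        1.68357917e+00, -1.03104157e-01]), 'qvel': array([1.26448102e-03, 3.80703061e-05, 1.96809538e-03, 1.81814538e-03,
       3.66722225e-06, 6.49263316e-04]), 'joint_torque': array([ 1.28542815e-03, -3.40182602e+01, -3.02423716e+01,  7.18220207e-02,
        3.29729996e-02, -1.13141955e-04]), 'tool_pos': array([5.49419442e-01, 6.81179957e-05, 1.82206825e-01]), 'ee_rot': array([-3.14138485e+00,  2.17889358e-03,  3.74458162e-05]), 'wrist_force': array([ 0.28243415, -0.57590446,  0.85104244]), 'wrist_torque': array([ 0.00882436,  0.00591996, -0.0493501 ]), 'width': 0.0939949858728382}
scene {'K': array([[459.44518084,   0.        , 255.44771823],
       [  0.        , 459.44518084, 190.99660373],
       [  0.        ,   0.        ,   1.        ]]), 'extrinsics': array([[ 0.79129447, -0.61102778,  0.02231845, -0.37311396],
       [-0.37925494, -0.51912068, -0.76595001,  0.31142264],
       [ 0.47960271,  0.59762762, -0.64251263,  0.78932576],
       [ 0.        ,  0.       
[... 275 characters left out ...]
     [-0.26417927,  0.5691007 , -0.77867433,  0.11926191],
       [ 0.3475199 , -0.69695768, -0.62727977,  1.13573369],
       [ 0.        ,  0.        ,  0.        ,  1.        ]])}
wrist {'K': array([[285.15736824,   0.        , 255.7813459 ],
       [  0.        , 285.15736824, 196.54144416],
       [  0.        ,   0.        ,   1.        ]]), 'mount': array([[ 9.99999902e-01,  1.83948528e-04, -4.01481015e-04,
        -8.95955194e-04],
       [-6.71794840e-05,  9.61903072e-01,  2.73390702e-01,
        -8.00685490e-02],
       [ 4.36475639e-04, -2.73390648e-01,  9.61902990e-01,
        -2.01179276e-01],
       [ 0.00000000e+00,  0.00000000e+00,  0.00000000e+00,
         1.00000000e+00]])}
```

View pics/scene0.png

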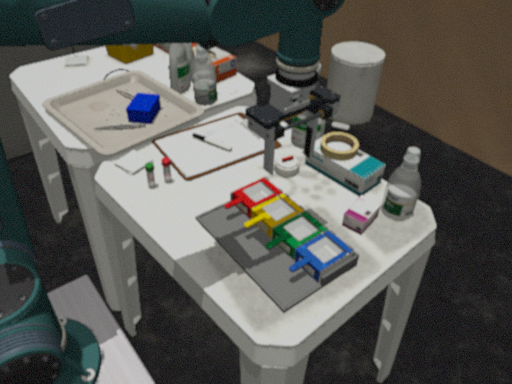

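View pics/side0.png

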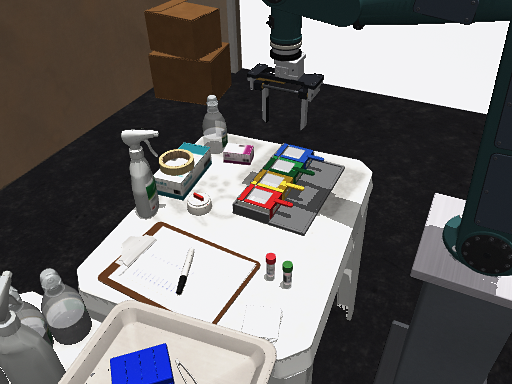

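View pics/wrist0.png

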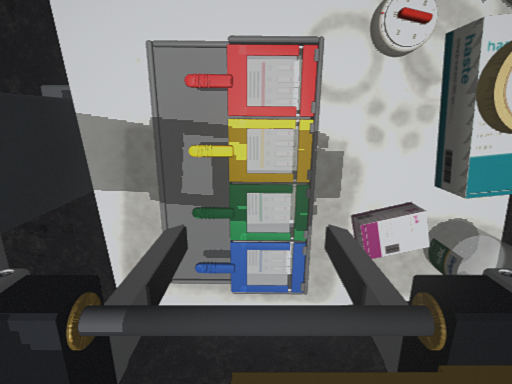

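The pictures show four lids in the order red, yellow, green, blue from left (+y) to right. In the wrist picture the green lid is around (270,212) and its tab around (212,213). The organiser is nearly aligned with the world axes. Next I measure it.

```bash
cat > h.py <<'E'
from bench import robot
import cv2,numpy as np
from scipy.spatial.transform import Rotation as R
def pose(o):
    T=np.eye(4);T[:3,:3]=R.from_euler('xyz',o['ee_rot']).as_matrix();T[:3,3]=o['tool_pos'];return T
def camT(name,o):
    c=robot.camera_info(name)
    return c['K'],(pose(o)@c['mount'] if name=='wrist' else np.linalg.inv(c['extrinsics']))
def shot(name,tag):
    o=robot.get_obs();p,d=robot.snapshot(name);cv2.imwrite(f'pics/{tag}.png',p)
    K,T=camT(name,o);return o,p,d,K,T
def cloud(d,K,T):
    v,u=np.indices(d.shape);P=np.stack([(u-K[0,2])/K[0,0]*d,(v-K[1,2])/K[1,1]*d,d],-1)
    return P@T[:3,:3].T+T[:3,3]
def onplane(uv,z,K,T):
    r=T[:3,:3]@np.linalg.inv(K)@np.array([uv[0],uv[1],1.]);s=(z-T[2,3])/r[2];return T[:3,3]+s*r
def mask(p,name):
    h=cv2.cvtColor(p,cv2.COLOR_BGR2HSV);H,S,V=h[...,0],h[...,1],h[...,2]
    lo,hi={'green':(50,85),'blue':(105,125),'yellow':(20,33),'red':(0,8)}[name]
    return ((H>=lo)&(H<=hi)&(S>130)&(V>40))
E
python3 - <<'E'
from h import *
o=robot.get_obs()
for cam in ['wrist','scene','side']:
    p=cv2.imread(f'pics/{cam}0.png');d=np.load(f'pics/{cam}0.npy')
    K,T=camT(cam,o);C=cloud(d,K,T)
    for c in ['red','yellow','green','blue']:
        m=mask(p,c)&(d>0)&(C[...,2]>0.035)&(C[...,2]<.06)&(C[...,0]>.3)&(C[...,0]<.65)&(abs(C[...,1])<.3)
        n,l,s,ce=cv2.connectedComponentsWithStats(m.astype(np.uint8));
        if n<2: print(cam,c,'none');continue
        i=1+np.argmax(s[1:,4]);m=l==i;P=C[m]
        rt=cv2.minAreaRect(P[:,:2].astype(np.float32)*1000)
        fr=P[P[:,0]<P[:,0].min()+.03]
        print(cam,c,m.sum(),P.min(0).round(4),P.max(0).round(4),np.median(P,0).round(4),'tab',fr.mean(0).round(4),rt)
E
```

```text
wrist red 2656 [0.4705 0.0807 0.0435] [0.5938 0.154  0.0512] [0.5303 0.1169 0.0462] tab [0.4867 0.1169 0.0489] ((532.0087280273438, 117.26629638671875), (73.49862670898438, 122.93415832519531), 89.33891296386719)
wrist yellow 2454 [0.47   0.0032 0.0437] [0.5934 0.0763 0.0509] [0.53   0.0424 0.0462] tab [0.4855 0.0408 0.0489] ((531.7178955078125, 39.764591217041016), (123.37934875488281, 73.06463623046875), 0.007835435681045055)
wrist green 1100 [ 0.4703 -0.0732  0.0439] [ 0.591  -0.0167  0.051 ] [ 0.5255 -0.0509  0.0463] tab [ 0.4856 -0.0359  0.0489] ((532.4160766601562, -50.835853576660156), (53.94330978393555, 120.34320068359375), 53.871917724609375)
wrist blue 1643 [ 0.4682 -0.1511  0.0434] [ 0.5914 -0.077   0.0509] [ 0.5284 -0.1114  0.0461] tab [ 0.4837 -0.1123  0.0488] ((529.6532592773438, -113.95561218261719), (73.83594512939453, 122.9766616821289), 89.4580078125)
scene red 197 [0.4703 0.08   0.0352] [0.5626 0.1503 0.053 ] [0.5184 0.115  0.0476] tab [0.4858 0.1158 0.0493] ((526.62744140625, 118.24951934814453), (94.16297149658203, 62.48263931274414), 33.65406799316406)
scene ye
[... 826 characters left out ...]
, 145.24905395507812), 84.34880065917969)
side yellow 421 [0.4689 0.0011 0.0351] [0.6204 0.0788 0.0517] [0.5342 0.0438 0.0464] tab [0.4842 0.0423 0.0483] ((544.7227172851562, 40.07920455932617), (77.27507781982422, 151.68194580078125), 89.46669006347656)
side green 254 [ 0.4681 -0.08    0.0356] [0.5915 0.0034 0.0523] [ 0.5275 -0.0354  0.0468] tab [ 0.4833 -0.0354  0.0489] ((529.5379028320312, -37.739505767822266), (83.15152740478516, 122.8635025024414), 89.21238708496094)
side blue 327 [ 0.4677 -0.1536  0.0363] [ 0.6132 -0.0731  0.0528] [ 0.5332 -0.1105  0.0465] tab [ 0.4825 -0.1108  0.0488] ((540.2493286132812, -112.74821472167969), (79.3627700805664, 145.14456176757812), 87.27372741699219)
```

```bash
python3 - <<'E'
import cv2
p=cv2.imread('pics/wrist0.png')[20:310,140:340]
cv2.imwrite('pics/w0c.png',cv2.resize(p,None,fx=2,fy=2,interpolation=cv2.INTER_CUBIC))
E
```

```text
(no output)
```

View pics/w0c.png

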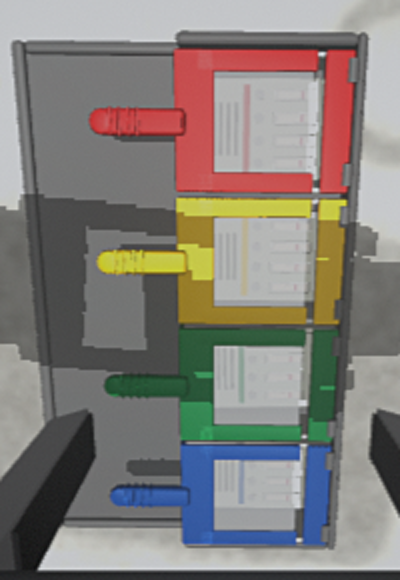

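```bash
python3 -m inch '-1 0.5 0 -0.12 0.3; -2 1 0 -0.24 0.5; -3 1.5 0 -0.36 0.5; -4 2 0 -0.48 0.5; -5 2.5 0 -0.6 0.5; -6 3 0 -0.72 0.5; -6.7 3.7 1 -0.84 0.5; -6.7 3.7 2 -0.96 0.5; -6.7 3.7 3 -1.08 0.5; -6.7 3.7 4 -1.2 0.5; -6.7 3.7 5 -1.32 0.5; -6.7 3.7 5 -1.44 0.5; -6.7 3.7 5 -1.57 0.5; -6.7 3.7 5 -1.57 0.5; -6.7 3.7 5 -1.57 0.5'
python3 - <<'E'
from h import *
o,p,d,K,T=shot('wrist','w1');print(o['tool_pos'],o['ee_rot'],o['width'])
C=cloud(d,K,T)
for c in ['red','yellow','green','blue']:
    m=mask(p,c)&(d>0)&(C[...,2]>0.046)&(C[...,2]<.055)&(C[...,0]<.508)&(C[...,0]>.45);P=C[m]
    if len(P): print(c,len(P),P.min(0).round(4),P.max(0).round(4),P.mean(0).round(4))
E
```

```text
time: 1.4
tool_pos: [0.4823, -0.0369, 0.1324]
ee_rot: [-3.139, -0.0, 1.567]
wrist_force: [0.2, -0.2, -1.2]
width: 0.0469
[ 0.48232287 -0.03692145  0.13235722] [-3.13949897e+00 -2.92537706e-04  1.56709287e+00] 0.04686619480106805
red 376 [0.4694 0.1093 0.0461] [0.5078 0.1241 0.0512] [0.4897 0.1158 0.0486]
yellow 461 [0.4687 0.0325 0.0461] [0.5078 0.0472 0.0509] [0.4885 0.0395 0.0487]
green 419 [ 0.468  -0.0428  0.0465] [ 0.5075 -0.0301  0.0515] [ 0.4883 -0.0368  0.0488]
blue 440 [ 0.4674 -0.1199  0.0463] [ 0.508  -0.1066  0.0509] [ 0.4882 -0.113   0.0487]
```

View pics/w1.png

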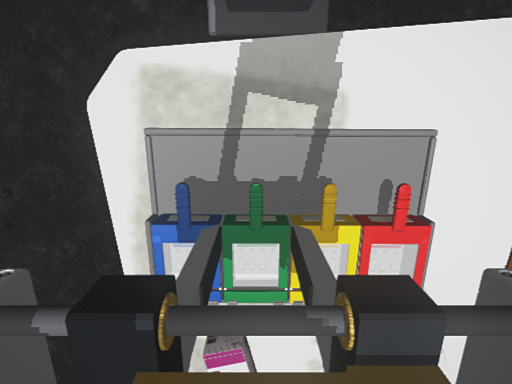

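The wrist view shows the green tab centred between the fingers at (255,207), pointing up the picture towards the robot. I lower and grip it.

```bash
python3 -m inch '0 -0.2 2.5 0 0.5; 0 -0.2 5 0 0.5; 0 -0.2 7.5 0 0.5; 0 -0.2 9.5 0 0.5; 0 -0.2 10.6 0 0.5; 0 -0.2 10.6 0 0.5; 0 -0.2 10.6 0 0.8; 0 -0.2 10.6 0 1; 0 -0.2 10.6 0 1; 0 -0.2 10.6 0 1; 0 -0.2 10.6 0 1; 0 -0.2 10.6 0 1'
python3 - <<'E'
from h import *
o,p,d,K,T=shot('wrist','w2');print(o['tool_pos'],o['ee_rot'],o['width'],o['wrist_force'])
shot('scene','s2')
E
```

```text
time: 2.45
tool_pos: [0.4807, -0.037, 0.0272]
ee_rot: [-3.141, 0.0, 1.567]
wrist_force: [0.1, 0.2, 0.1]
width: 0.0102
[ 0.48067558 -0.03697815  0.02721771] [-3.14106593e+00  1.99804123e-05  1.56701056e+00] 0.010155555554733072 [0.14211939 0.17795152 0.1137501 ]
```

View pics/s2.png

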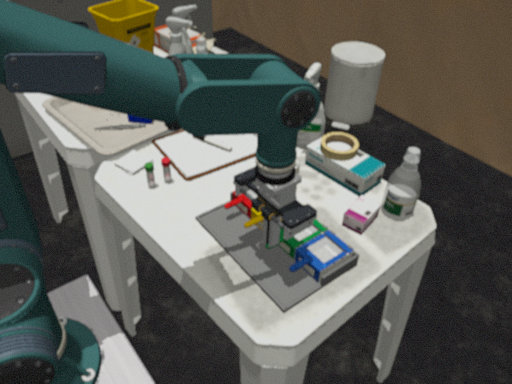

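The width reads 10.2 mm, but the tab is 14 mm wide. I check whether the fingers have settled before lifting.

```bash
python3 -m inch '0 0 0 0 1; 0 0 0 0 1; 0 0 0 0 1'; python3 - <<'E'
import cv2
p=cv2.imread('pics/w2.png')
cv2.imwrite('pics/w2b.png',cv2.resize(p[120:384,120:400],None,fx=2,fy=2))
E
```

```text
time: 2.8
tool_pos: [0.4807, -0.037, 0.0272]
ee_rot: [-3.141, 0.0, 1.567]
wrist_force: [-1.3, -0.8, 0.3]
width: 0.0001
```

View pics/w2b.png

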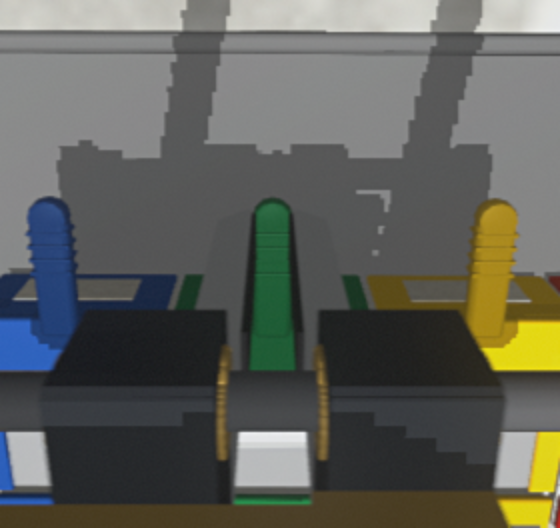

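```bash
python3 - <<'E'
from h import *
o,p,d,K,T=shot('wrist','w3');print(o['width'],o['tool_pos'])
a=cv2.resize(p[120:384,120:400],None,fx=1.4,fy=1.4)
o,p,d,K,T=shot('side','d3')
b=cv2.resize(p[100:260,200:370],None,fx=2.3,fy=2.3)
b=b[:a.shape[0]] if b.shape[0]>=a.shape[0] else cv2.copyMakeBorder(b,0,a.shape[0]-b.shape[0],0,0,0)
cv2.imwrite('pics/w3b.png',np.hstack([a[:b.shape[0]],b]))
C=cloud(d,K,T);m=mask(p,'green')&(d>0)&(C[...,0]<.508)&(C[...,0]>.44)&(C[...,2]<.1)&(C[...,2]>.01)&(abs(C[...,1]+.037)<.03)
print(C[m].min(0),C[m].max(0))
E
```

```text
0.00013612459432213502 [ 0.4806761  -0.0370053   0.02715736]
[ 0.46851441 -0.04134549  0.04274174] [ 0.50753133 -0.02771153  0.05156825]
```

View pics/w3b.png

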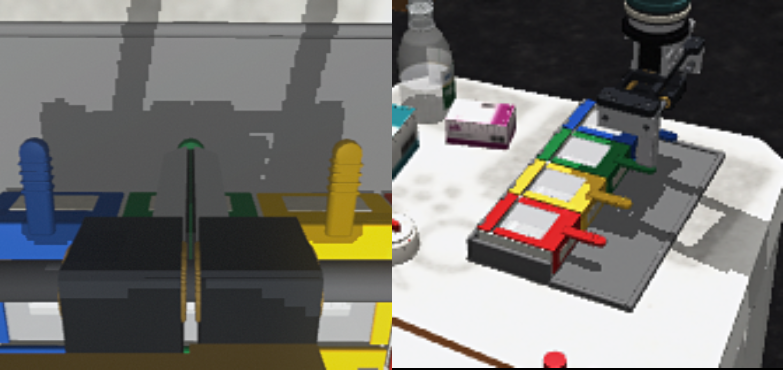

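```bash
python3 - <<'E'
from h import *
for cam in ['side','scene']:
    o,p,d,K,T=shot(cam,cam+'4');C=cloud(d,K,T)
    m=(d>0)&(C[...,0]>.43)&(C[...,0]<.53)&(abs(C[...,1]+.037)<.07)&(C[...,2]>.053)&(C[...,2]<.13)
    P=C[m];
    for z in np.arange(.055,.13,.01):
        Q=P[abs(P[:,2]-z)<.005]
        if len(Q):print(cam,round(z,3),len(Q),Q.min(0).round(3),Q.max(0).round(3))
    v,u=np.where(m);u0,v0=max(u.min()-25,0),max(v.min()-10,0);cv2.imwrite(f'pics/{cam}4c.png',cv2.resize(p[v0:v.max()+35,u0:u.max()+25],None,fx=4,fy=4,interpolation=cv2.INTER_CUBIC)[:600,:800])
E
```

```text
side 0.055 9 [ 0.47  -0.043  0.054] [ 0.486 -0.026  0.06 ]
side 0.065 29 [ 0.469 -0.052  0.061] [ 0.489 -0.023  0.07 ]
side 0.075 27 [ 0.469 -0.049  0.071] [ 0.49  -0.022  0.08 ]
side 0.085 27 [ 0.47  -0.046  0.08 ] [ 0.488 -0.022  0.09 ]
side 0.095 22 [ 0.47  -0.053  0.091] [ 0.487 -0.023  0.099]
side 0.105 6 [ 0.47  -0.051  0.101] [ 0.472 -0.04   0.108]
side 0.115 5 [ 0.469 -0.049  0.111] [ 0.471 -0.038  0.119]
side 0.125 1 [ 0.469 -0.034  0.124] [ 0.469 -0.034  0.124]
scene 0.055 19 [ 0.471 -0.048  0.053] [0.485 0.032 0.06 ]
scene 0.065 46 [ 0.469 -0.05   0.06 ] [ 0.489 -0.026  0.07 ]
scene 0.075 47 [ 0.47 -0.05  0.07] [ 0.487 -0.025  0.08 ]
scene 0.085 56 [ 0.471 -0.05   0.08 ] [ 0.491 -0.024  0.09 ]
scene 0.095 49 [ 0.47 -0.05  0.09] [ 0.492 -0.024  0.1  ]
scene 0.105 54 [ 0.471 -0.05   0.1  ] [ 0.489 -0.024  0.11 ]
scene 0.115 45 [ 0.47  -0.049  0.11 ] [ 0.485 -0.022  0.12 ]
scene 0.125 23 [ 0.471 -0.05   0.12 ] [ 0.49  -0.039  0.129]
```

View pics/side4c.png

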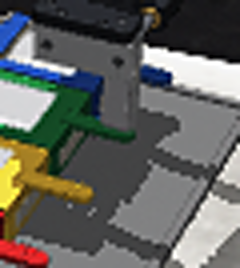

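View pics/scene4c.png

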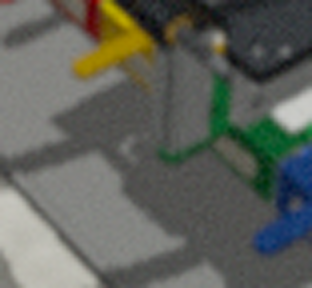

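```bash
python3 - <<'E'
from h import *
print(robot.get_obs()['wrist_force'],robot.get_obs()['tool_pos'],robot.get_obs()['width'])
for cam in ['side','scene']:
    o,p,d,K,T=shot(cam,cam+'5');C=cloud(d,K,T)
    m=(d>0)&(C[...,0]>.46)&(C[...,0]<.50)&(abs(C[...,1]+.037)<.03)&(C[...,2]>.012)&(C[...,2]<.075)
    v,u=np.where(m)
    i=np.argsort(-C[m][:,2])[::1]
    for k in i[:]: 
        q=C[v[k],u[k]]
        if q[2]<.06: print(cam,u[k],v[k],q.round(3),p[v[k],u[k]])
E
```

```text
[0.21213295 0.04198589 0.84919093] [ 0.48068766 -0.03698822  0.02715601] 0.00039172776667894816
side 310 171 [ 0.477 -0.027  0.06 ] [92 88 91]
side 307 170 [ 0.487 -0.029  0.059] [91 88 91]
side 309 170 [ 0.482 -0.031  0.059] [90 87 88]
side 313 170 [ 0.471 -0.036  0.059] [75 74 74]
side 313 171 [ 0.47  -0.032  0.058] [77 75 75]
side 314 169 [ 0.471 -0.043  0.058] [77 76 75]
side 308 171 [ 0.483 -0.028  0.057] [70 65 69]
side 306 170 [ 0.49  -0.03   0.057] [72 75 69]
side 307 171 [ 0.486 -0.028  0.056] [64 70 56]
side 314 170 [ 0.47  -0.041  0.056] [76 75 75]
side 311 172 [ 0.475 -0.03   0.054] [72 67 71]
side 305 170 [ 0.495 -0.035  0.052] [32 73 18]
side 304 169 [ 0.499 -0.039  0.052] [40 60 17]
side 313 172 [ 0.471 -0.036  0.052] [61 71 54]
side 314 171 [ 0.47  -0.042  0.052] [76 75 75]
side 310 172 [ 0.479 -0.033  0.051] [57 67 49]
side 305 171 [ 0.494 -0.033  0.05 ] [34 72 18]
side 309 172 [ 0.482 -0.033  0.05 ] [39 70 23]
side 313 173 [ 0.47  -0.034  0.05 ] [45 78 29]
side 306 171 [ 0.491 -0.034  0.05 ] [41 69 26]
side 309 173 [ 0.48  -0.029  0.05 ] [34 69 18]
side 306 172 [ 0.
[... 3379 characters left out ...]
77 -0.041  0.047] [56 80 46]
scene 275 244 [ 0.489 -0.042  0.047] [47 74 40]
scene 268 248 [ 0.47  -0.043  0.047] [46 71 44]
scene 272 246 [ 0.481 -0.043  0.047] [46 72 30]
scene 265 245 [ 0.471 -0.032  0.046] [63 76 60]
scene 268 247 [ 0.473 -0.04   0.046] [57 82 45]
scene 274 245 [ 0.487 -0.043  0.046] [48 70 28]
scene 266 247 [ 0.47  -0.037  0.046] [50 71 42]
scene 276 244 [ 0.492 -0.043  0.046] [45 69 32]
scene 271 247 [ 0.478 -0.043  0.045] [58 79 50]
scene 278 243 [ 0.499 -0.042  0.044] [49 75 49]
scene 269 248 [ 0.474 -0.041  0.044] [53 76 45]
scene 269 247 [ 0.476 -0.039  0.043] [42 73 21]
scene 272 247 [ 0.481 -0.043  0.043] [55 71 49]
scene 274 246 [ 0.487 -0.043  0.043] [53 65 45]
```

The fingers closed to 0 and their visible ends sit at about z = 0.05, just on top of the tab, while the reported TCP is at 0.027. I check the finger-tip height against the first pictures.

```bash
python3 - <<'E'
from h import *
o={'tool_pos':np.array([.5494,0,.1822]),'ee_rot':np.array([np.pi,0,0])}
for cam in ['side','scene']:
    p=cv2.imread(f'pics/{cam}0.png');d=np.load(f'pics/{cam}0.npy');K,T=camT(cam,o);C=cloud(d,K,T)
    m=(d>0)&(abs(C[...,0]-.549)<.075)&(abs(C[...,1])<.02)&(C[...,2]>.09)&(C[...,2]<.3)
    P=C[m]
    for s in (-1,1):
        Q=P[(P[:,0]-.549)*s>.03];print(cam,s,len(Q),np.sort(Q[:,2])[:8].round(3),Q[Q[:,2]<.23].min(0),Q[Q[:,2]<.23].max(0))
# wrist: finger pixels depth
p=cv2.imread('pics/wrist0.png');d=np.load('pics/wrist0.npy');c=robot.camera_info('wrist');K=c['K'];C=cloud(d,K,c['mount'])
m=(d>0)&(C[...,2]>-.1)&(C[...,2]<.05);P=C[m];print(len(P),P.min(0),P.max(0))
for x0,x1 in((-.08,-.04),(.04,.08)):
    Q=P[(P[:,0]>x0)&(P[:,0]<x1)];print(np.sort(Q[:,2])[-10:].round(4),Q.mean(0))
E
```

```text
side -1 201 [0.204 0.209 0.209 0.21  0.21  0.212 0.212 0.214] [ 0.48912674 -0.00900346  0.20449631] [0.50163347 0.01139246 0.22938057]
side 1 225 [0.204 0.205 0.206 0.206 0.206 0.208 0.208 0.208] [ 0.59480531 -0.00549558  0.20404631] [0.60962953 0.01417437 0.22993878]
scene -1 324 [0.208 0.211 0.211 0.211 0.212 0.212 0.213 0.214] [ 0.48917065 -0.01041686  0.2075065 ] [0.50320548 0.01145479 0.22985276]
scene 1 396 [0.204 0.205 0.206 0.206 0.207 0.207 0.208 0.208] [ 0.59508651 -0.00981913  0.20440203] [0.61074965 0.00937509 0.22997882]
5934 [-0.05961739 -0.01163194 -0.09997497] [ 0.05982657  0.00762341 -0.02037606]
[-0.0229 -0.0228 -0.0225 -0.0225 -0.0224 -0.0222 -0.022  -0.0217 -0.0215
 -0.0215] [-0.05020386 -0.00672656 -0.06943602]
[-0.0224 -0.0222 -0.0222 -0.0221 -0.0217 -0.0217 -0.0215 -0.0214 -0.0213
 -0.0204] [ 0.05050502 -0.00673354 -0.06946423]
```

All three cameras put the finger ends about 22 mm short of the reported TCP, so the tips closed just above the tab and nothing moved. I allow for that by raising, opening, going 22 mm deeper and gripping again.

```bash
python3 -c "
from bench import robot;print(robot.grip_point_offset)"
python3 -m inch '0 0 -1 0 0.8; 0 0 -1.5 0 0.5; 0 0 -1.5 0 0.5; 0 0 -1.5 0 0.5; 0 0 -1.5 0 0.5; 0 0 -1.5 0 0.5; 0 0 -1.5 0 0.5;  0 0 0 0 0.5; 0 0 1 0 0.5; 0 0 2.2 0 0.5; 0 0 2.2 0 0.5; 0 0 2.2 0 0.5'
python3 - <<'E'
from h import *
o,p,d,K,T=shot('wrist','w6');print(o['tool_pos'],o['width'],o['wrist_force'])
cv2.imwrite('pics/w6b.png',cv2.resize(p[120:384,120:400],None,fx=2,fy=2))
E
```

```text
0.0188
time: 4.1
tool_pos: [0.4795, -0.0368, 0.004]
ee_rot: [-3.138, -0.001, 1.567]
wrist_force: [0.4, -0.2, 0.4]
width: 0.0469
[ 0.47954137 -0.03678488  0.00401243] 0.04685394090003571 [ 0.36593259 -0.16029698  0.37615974]
```

View pics/w6b.png

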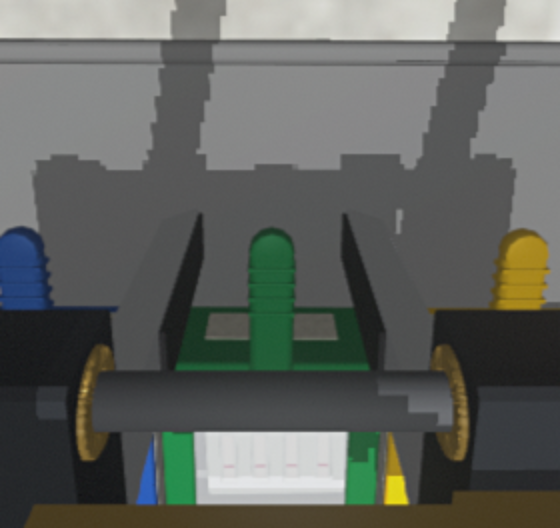

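The fingers now straddle the green tab, which is at (272,300) with the finger tips at (200,215) and (345,215). I close on it.

```bash
python3 -m inch '0 0 0 0 0.7; 0 0 0 0 0.85; 0 0 0 0 1; 0 0 0 0 1; 0 0 0 0 1; 0 0 0 0 1; 0 0 0 0 1; 0 0 0 0 1'
python3 - <<'E'
from h import *
o,p,d,K,T=shot('wrist','w7');print(o['tool_pos'],o['width'],o['wrist_force'])
E
```

```text
time: 4.82
tool_pos: [0.4806, -0.037, 0.0052]
ee_rot: [-3.14, -0.0, 1.567]
wrist_force: [-0.5, 0.8, 2.6]
width: 0.0135
[ 0.48055636 -0.03695596  0.00516599] 0.013486749170161865 [-0.51005476  0.77308287  2.63947059]
```

Gripped at 13.5 mm. I lift along the arc, about 0.85 rad first, then check.

```bash
python3 -m inch '0 0.02 -0.6 0 1; 0 0.06 -1.24 0 1; 0 0.14 -1.85 0 1; 0 0.25 -2.46 0 1; 0 0.39 -3.06 0 1; 0 0.55 -3.66 0 1; 0 0.75 -4.25 0 1; 0 0.98 -4.83 0 1; 0 1.24 -5.4 0 1; 0 1.52 -5.94 0 1; 0 1.83 -6.5 0 1; 0 2.17 -7 0 1; 0 2.53 -7.5 0 1; 0 2.92 -8 0 1; 0 3.33 -8.45 0 1; 0 3.76 -8.9 0 1; 0 3.76 -8.9 0 1; 0 3.76 -8.9 0 1'
python3 - <<'E'
from h import *
o,p,d,K,T=shot('side','d8');print(o['tool_pos'],o['width'],o['wrist_force'])
cv2.imwrite('pics/d8b.png',cv2.resize(p[20:260,180:400],None,fx=2.4,fy=2.4))
E
```

```text
time: 6.37
tool_pos: [0.5187, -0.0373, 0.0949]
ee_rot: [-3.141, 0.0, 1.567]
wrist_force: [-2.0, -1.7, 1.6]
width: 0.0132
[ 0.51874328 -0.03726977  0.09486581] 0.013222172972216187 [-2.04054768 -1.70611985  1.61971632]
```

View pics/d8b.png

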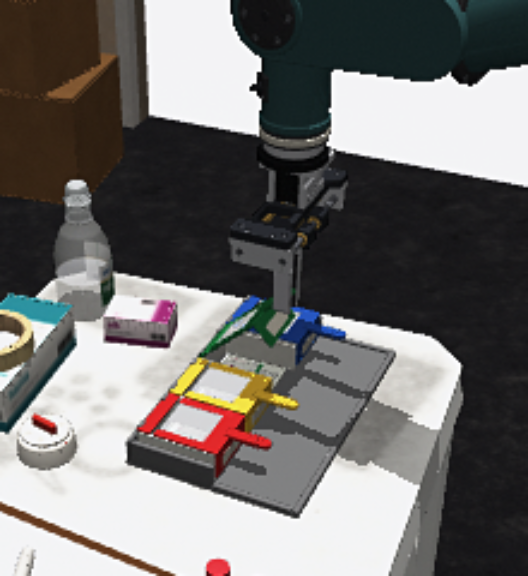

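The side view shows the green lid held about 0.8 rad up, with the finger at (283,290) and the panel visible in the compartment. I continue past vertical.

```bash
python3 -m inch '0 0.4 -0.38 0 1; 0 0.87 -0.74 0 1; 0 1.36 -1.12 0 1; 0 1.88 -1.46 0 1; 0 2.4 -1.8 0 1; 0 2.96 -2.08 0 1; 0 3.5 -2.35 0 1; 0 4.09 -2.59 0 1; -0.02 5.26 -2.98 0 1; -0.03 6.47 -3.25 0 1; -0.04 7.7 -3.4 0 1; -0.05 8.94 -3.42 0 1; -0.06 10.18 -3.33 0 1; -0.07 11.4 -3.11 0 1; -0.08 12.58 -2.76 0 1; -0.08 12.58 -2.76 0 1; -0.08 12.58 -2.76 0 1'
python3 - <<'E'
from h import *
o,p,d,K,T=shot('side','d9');print(o['tool_pos'],o['width'],o['wrist_force'])
cv2.imwrite('pics/d9b.png',cv2.resize(p[20:260,180:400],None,fx=2.4,fy=2.4))
E
```

```text
time: 7.83
tool_pos: [0.6495, -0.0384, 0.1259]
ee_rot: [3.13, 0.0, 1.568]
wrist_force: [1.4, -1.5, 6.4]
width: 0.0133
[ 0.64952377 -0.03835495  0.12594957] 0.01327102456196012 [ 1.38360733 -1.5387945   6.36780792]
```

View pics/d9b.png

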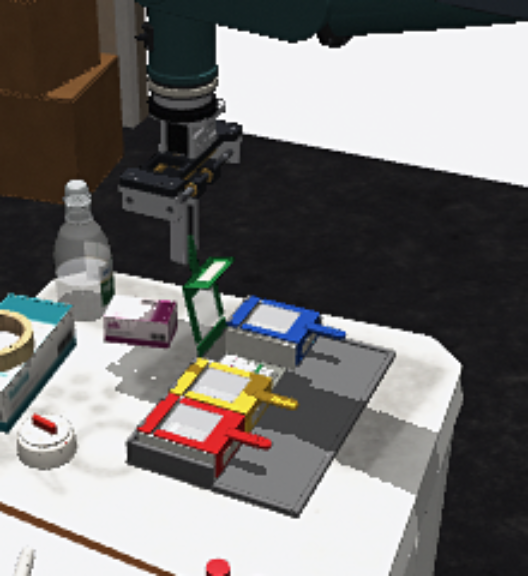

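The side view shows the lid leaning back past vertical at (205,310). I release, lift away and look at the panel.

```bash
python3 -m inch '0 0 0 0 0.8; 0 0 0 0 0.6; 0 0 0 0 0.6; 0 0 0 0 0.6; 0 0 0 0 0.6; 0 0 -1 0 0.6; 0 0 -2.5 0 0.6; 0 0 -4.5 0 0.6; 0 0 -6.5 0 0.6; 0 -3 -7 0 0.6; 0 -6 -7 0 0.6; 0 -9 -7 0 0.7; 0 -12 -7 0 0.8; 0 -14.5 -6 0 0.8; 0 -16 -5 0 0.8; 0 -16 -5 0 0.8; 0 -16 -5 0 0.8'
python3 - <<'E'
from h import *
o,p,d,K,T=shot('wrist','w10');print(o['tool_pos'],o['ee_rot'],o['width'],o['wrist_force'])
np.save('pics/w10.npy',d);C=cloud(d,K,T)
o2,p2,d2,K2,T2=shot('scene','s10')
o3,p3,d3,K3,T3=shot('side','d10')
m=mask(p3,'green')&(d3>0);C3=cloud(d3,K3,T3);m&=(C3[...,2]>.03)&(C3[...,2]<.25)&(C3[...,0]>.55)
P=C3[m];print(P.min(0),P.max(0));t=P[P[:,2]>P[:,2].max()-.01].mean(0);print('tip',t,np.arctan2(t[2]-.044,.6045-t[0]))
cv2.imwrite('pics/sd10.png',np.vstack([cv2.resize(p2[150:330,180:400],None,fx=1.6,fy=1.6),cv2.resize(p3[100:260,180:400],None,fx=1.6,fy=1.6)]))
E
```

```text
time: 9.3
tool_pos: [0.4886, -0.0378, 0.1747]
ee_rot: [3.129, 0.0, 1.567]
wrist_force: [-0.1, -0.2, -0.3]
width: 0.0184
[ 0.48855809 -0.03775872  0.17471877] [3.12915496e+00 3.38824031e-04 1.56730872e+00] 0.018438380731955226 [-0.11932779 -0.24468938 -0.30822836]
[ 0.59751306 -0.07889244  0.04349873] [0.81611201 0.26961842 0.18388287]
tip [ 0.64039837 -0.03594461  0.17901454] 1.8306690211839238
```

View pics/w10.png

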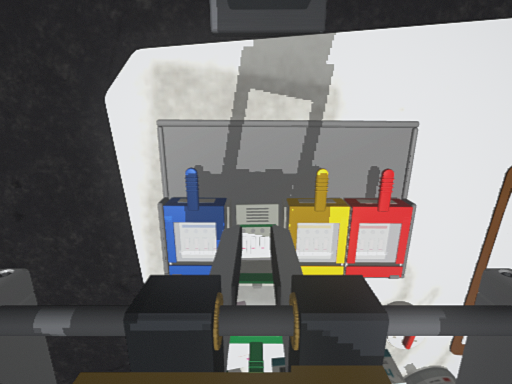

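View pics/sd10.png

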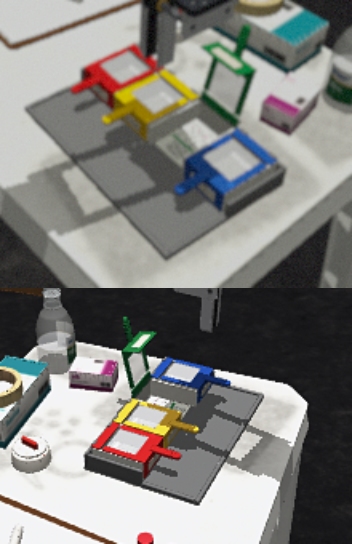

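The lid is open at about 1.83 rad, and the wrist view shows the ribbed thumb rest at (258,214). I measure the panel.

```bash
python3 - <<'E'
from h import *
p=cv2.imread('pics/w10.png');d=np.load('pics/w10.npy')
o={'tool_pos':np.array([0.48856,-0.03776,0.17472]),'ee_rot':np.array([3.12915,.00034,1.5673])}
K,T=camT('wrist',o);C=cloud(d,K,T)
cv2.imwrite('pics/w10c.png',cv2.resize(p[180:300,210:310],None,fx=6,fy=5,interpolation=cv2.INTER_CUBIC))
for v in range(196,250,2):
    print(v,' '.join(f'{C[v,u,0]*1e3:.0f}/{C[v,u,1]*1e3:.0f}/{C[v,u,2]*1e3:.1f}' for u in (234,238,242,250,258,266,274,278,282)))
E
```

```text
196 514/-67/6.9 515/-62/5.1 514/-56/6.7 514/-45/5.9 514/-35/5.9 514/-24/6.2 515/-13/5.6 514/-8/6.5 515/-2/5.2
198 517/-67/5.7 517/-62/5.8 517/-56/5.5 517/-45/6.0 517/-35/5.7 517/-24/6.7 517/-13/7.1 517/-7/5.9 517/-2/7.4
200 520/-67/5.0 520/-62/5.0 520/-56/5.2 520/-45/6.8 520/-35/4.8 520/-24/6.0 521/-13/4.8 520/-7/6.7 518/-3/14.1
202 523/-67/6.3 523/-62/5.0 523/-56/6.6 523/-45/4.5 523/-35/5.9 523/-24/6.1 523/-13/6.9 523/-7/5.5 519/-3/18.6
204 526/-67/4.6 524/-61/11.0 525/-56/9.0 524/-45/11.2 524/-35/11.1 524/-24/12.1 524/-13/11.8 525/-8/9.0 521/-3/20.8
206 529/-67/5.6 526/-61/12.4 527/-56/10.8 527/-45/11.4 527/-35/11.3 527/-24/11.1 527/-13/11.0 527/-8/10.6 523/-3/22.2
208 531/-67/5.7 405/-37/374.9 529/-56/12.1 529/-45/12.3 529/-35/13.2 529/-24/12.3 529/-13/12.2 530/-8/9.9 526/-3/21.3
210 534/-67/5.6 532/-61/13.1 532/-56/12.2 533/-45/11.2 532/-35/13.3 532/-24/13.2 533/-13/11.1 533/-8/10.7 529/-3/22.2
212 538/-68/4.4 535/-62/11.6 535/-56/11.5 535/-45/11.6 535/-35/13.7 535/-24/11.5 535/-13/11.4 535/-8/11.3 531/-3/24.7
214 540/-68/6.0 538/-62/11.9 538/-56/11.2 538/-45/11.3 538/-35/11.3 53
[... 1446 characters left out ...]
.8 573/-35/12.0 573/-24/12.6 478/-27/219.1 478/-24/218.4 477/-22/220.0
240 477/-50/221.9 480/-48/217.0 576/-57/12.1 576/-46/12.5 577/-35/11.7 576/-24/12.4 478/-27/221.1 477/-24/221.9 477/-22/222.8
242 477/-50/224.8 479/-48/221.2 579/-57/12.0 579/-46/12.3 579/-35/12.7 579/-24/12.9 479/-27/221.6 478/-25/224.1 478/-22/224.2
244 477/-50/227.2 479/-48/224.7 583/-57/11.9 583/-46/10.6 583/-35/12.0 583/-23/10.7 479/-27/223.8 477/-25/228.7 477/-23/227.9
246 477/-50/229.7 479/-48/227.1 586/-57/11.7 586/-46/11.7 586/-35/11.4 586/-23/10.5 479/-27/227.2 477/-25/230.0 478/-23/228.8
248 478/-49/231.6 479/-47/229.6 589/-57/11.4 589/-46/12.0 589/-35/11.4 589/-23/12.0 479/-27/230.1 477/-25/233.0 477/-23/232.4
```

View pics/w10c.png

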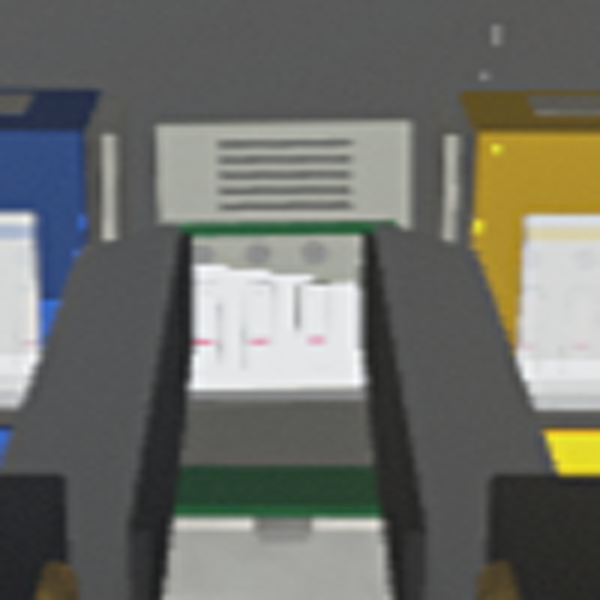

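The panel front edge is at x = 0.524, its top at z = 0.012, its y centre at -0.035, and it sits square. The lip is at about x = 0.417, so the travel is about 107 mm. I descend with closed fingers over the thumb rest.

```bash
python3 -m inch '0.4 2.5 0 0 1; 0.4 5 0 0 1; 0.4 5 2 0 1; 0.4 5 5 0 1; 0.4 5 8 0 1; 0.4 5 11 0 1; 0.4 5 14 0 1; 0.4 5 16 0 1; 0.4 5 17 0 1; 0.4 5 17 0 1; 0.4 5 17 0 1'
python3 - <<'E'
from h import *
o,p,d,K,T=shot('wrist','w11');print(o['tool_pos'],o['ee_rot'],o['width'],o['wrist_force'])
E
```

```text
time: 10.37
tool_pos: [0.5434, -0.0343, 0.0063]
ee_rot: [3.128, 0.001, 1.568]
wrist_force: [-0.8, -0.2, -0.3]
width: 0.0004
[ 0.54343991 -0.03432848  0.00629792] [3.12781525e+00 6.35734675e-04 1.56776462e+00] 0.00037892784822442986 [-0.84759093 -0.18375821 -0.29515956]
```

View pics/w11.png

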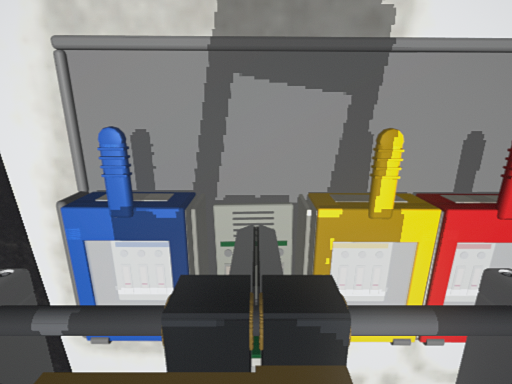

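The closed fingers hang over the panel at (256,235), centred between its sides, just behind the ribs at (253,218). I move 4 mm forward and ease down to contact.

```bash
python3 -m inch '0 -0.4 0.6 0 1; 0 -0.4 1 0 1; 0 -0.4 1.3 0 1; 0 -0.4 1.45 0 1; 0 -0.4 1.6 0 1; 0 -0.4 1.6 0 1'; python3 -m inch '0 0 0.1 0 1; 0 0 0.15 0 1; 0 0 0.15 0 1'
```

```text
time: 10.92
tool_pos: [0.5402, -0.0344, -0.0089]
ee_rot: [3.126, 0.001, 1.568]
wrist_force: [-0.4, 0.7, -0.6]
width: 0.0007
time: 11.17
tool_pos: [0.5405, -0.0345, -0.0098]
ee_rot: [3.125, 0.001, 1.568]
wrist_force: [-1.0, 0.3, 4.2]
width: 0.0004
```

Contact at 4 N. I press a bit more and drag 3 cm as a trial.

```bash
python3 -m inch '0 0 0.2 0 1; 0 0 0.3 0 1; 0 -0.4 0.3 0 1; 0 -0.8 0.3 0 1; 0 -1.2 0.3 0 1; 0 -1.6 0.3 0 1; 0 -2 0.3 0 1; 0 -2.4 0.3 0 1; 0 -2.8 0.3 0 1; 0 -3 0.3 0 1; 0 -3 0.3 0 1'
python3 - <<'E'
from h import *
o,p,d,K,T=shot('wrist','w12');print(o['tool_pos'],o['ee_rot'],o['wrist_force'])
C=cloud(d,K,T)
for u in (232,240,272,280):
    print(u,[(v,(C[v,u]*1e3).round(0)) for v in range(190,225,4)])
E
```

```text
time: 12.08
tool_pos: [0.5154, -0.0351, -0.0098]
ee_rot: [3.114, 0.003, 1.568]
wrist_force: [3.3, 0.2, 8.1]
width: 0.0002
[ 0.51535503 -0.03506165 -0.00975054] [3.11408066e+00 2.51387658e-03 1.56753797e+00] [3.34817607 0.24106817 8.13695271]
232 [(190, array([482., -51.,   6.])), (194, array([485., -51.,   5.])), (198, array([488., -51.,   6.])), (202, array([490., -51.,   6.])), (206, array([493., -51.,   6.])), (210, array([496., -51.,   6.])), (214, array([498., -51.,   8.])), (218, array([500., -51.,  12.])), (222, array([503., -51.,  12.]))]
240 [(190, array([482., -45.,   5.])), (194, array([485., -45.,   4.])), (198, array([488., -45.,   6.])), (202, array([491., -45.,   6.])), (206, array([493., -45.,   6.])), (210, array([496., -45.,   6.])), (214, array([499., -45.,   6.])), (218, array([500., -45.,  11.])), (222, array([503., -45.,  11.]))]
272 [(190, array([482., -24.,   5.])), (194, array([485., -24.,   5.])), (198, array([488., -24.,   5.])), (202, array([491., -24.,   5.])), (206, array([493., -24.,   6.])), (210, array([497., -24.,   5.])), (214, array([498., -24.,   9.])), (218, array([500., -24.,  12.])), (222, array([503., -24.,  12.]))]
280 [(190, array([482., -18.,   6.])), (194, array([485., -18.,   6.])), (198, array([488., -18.,   5.])), (202, array([491., -18.,   5.])), (206, array([494., -18.,   6.])), (210, array([496., -18.,   6.])), (214, array([498., -18.,  10.])), (218, array([500., -18.,  11.])), (222, array([503., -18.,  11.]))]
```

View pics/w12.png

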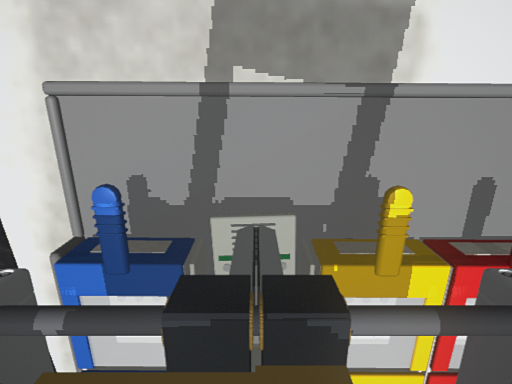

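The panel follows, with its front edge now at x = 0.499 and still square. The tool is tilted about 0.027 rad, so I ease the press as I drag another 4 cm.

```bash
python3 -m inch '0 -0.5 0.2 0 1; 0.02 -1 0.18 0 1; 0.02 -1.5 0.17 0 1; 0.02 -2 0.16 0 1; 0.02 -2.5 0.15 0 1; 0.03 -3 0.13 0 1; 0.03 -3.5 0.12 0 1; 0.04 -4 0.1 0 1; 0.04 -4.5 0.1 0 1;  0.04 -4.5 0.1 0 1'
python3 - <<'E'
from h import *
o,p,d,K,T=shot('wrist','w13');print(o['tool_pos'],o['ee_rot'],o['wrist_force'])
C=cloud(d,K,T)
for u in (232,240,272,280):
    print(u,[(v,(C[v,u]*1e3).round(0)) for v in range(206,228,3)])
E
```

```text
time: 12.97
tool_pos: [0.4682, -0.0343, -0.0131]
ee_rot: [3.118, 0.002, 1.567]
wrist_force: [-0.1, 0.8, -1.2]
width: 0.0002
[ 0.46819466 -0.03425671 -0.01310195] [3.11755017e+00 1.98773102e-03 1.56744989e+00] [-0.06972569  0.83762284 -1.21687524]
232 [(206, array([445., -50.,   6.])), (209, array([447., -50.,   6.])), (212, array([450., -50.,   5.])), (215, array([452., -50.,   5.])), (218, array([454., -50.,   6.])), (221, array([456., -50.,   5.])), (224, array([458., -50.,   6.])), (227, array([460., -50.,   7.]))]
240 [(206, array([445., -44.,   6.])), (209, array([447., -44.,   7.])), (212, array([450., -45.,   5.])), (215, array([452., -45.,   6.])), (218, array([454., -45.,   6.])), (221, array([456., -45.,   5.])), (224, array([458., -45.,   6.])), (227, array([460., -45.,   6.]))]
272 [(206, array([445., -23.,   6.])), (209, array([447., -23.,   6.])), (212, array([450., -23.,   6.])), (215, array([452., -23.,   6.])), (218, array([454., -23.,   6.])), (221, array([456., -23.,   7.])), (224, array([458., -23.,   6.])), (227, array([461., -23.,   5.]))]
280 [(206, array([445., -18.,   5.])), (209, array([447., -18.,   6.])), (212, array([450., -18.,   6.])), (215, array([452., -17.,   6.])), (218, array([454., -17.,   5.])), (221, array([456., -17.,   6.])), (224, array([458., -17.,   7.])), (227, array([460., -17.,   6.]))]
```

View pics/w13.png

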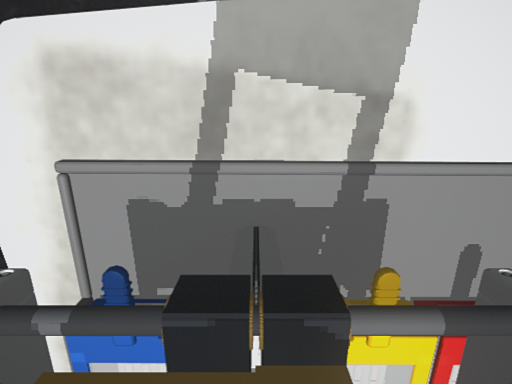

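The fingers slipped off the panel's front: the force is zero and there is no panel under the tips. I lift and look.

```bash
python3 -m inch '0 0 -1 0 1; 0 -1 -3 0 1; 0 -1 -6 0 1; 0 -1 -9 0 1; 0 -1 -9 0 1; 0 -1 -9 0 1'
python3 - <<'E'
from h import *
o,p,d,K,T=shot('wrist','w14');print(o['tool_pos'],o['ee_rot'],o['wrist_force'])
C=cloud(d,K,T)
m=(abs(C[...,2]-.012)<.0035)&(d>0)&(C[...,0]>.42)&(C[...,0]<.6)&(abs(C[...,1]+.036)<.036)
P=C[m];print(m.sum(),P.min(0),P.max(0))
for v in range(200,290,4): print(v,[tuple((C[v,u]*1e3).round(0)) for u in (226,234,242,270,278,286)])
shot('scene','s14')
E
```

```text
time: 13.52
tool_pos: [0.4589, -0.0346, 0.08]
ee_rot: [3.11, 0.003, 1.567]
wrist_force: [-1.1, -0.4, -0.3]
width: 0.0006
[ 0.45885687 -0.03455078  0.07996846] [3.11034415 0.00337256 1.56741255] [-1.14537548 -0.39062341 -0.27118924]
535 [ 0.42000099 -0.07183722  0.00851187] [ 0.54482112 -0.00066882  0.0154435 ]
200 [(np.float64(463.0), np.float64(-65.0), np.float64(5.0)), (np.float64(462.0), np.float64(-56.0), np.float64(6.0)), (np.float64(462.0), np.float64(-48.0), np.float64(6.0)), (np.float64(463.0), np.float64(-20.0), np.float64(5.0)), (np.float64(463.0), np.float64(-12.0), np.float64(5.0)), (np.float64(462.0), np.float64(-4.0), np.float64(6.0))]
204 [(np.float64(467.0), np.float64(-65.0), np.float64(5.0)), (np.float64(466.0), np.float64(-56.0), np.float64(7.0)), (np.float64(467.0), np.float64(-48.0), np.float64(6.0)), (np.float64(467.0), np.float64(-20.0), np.float64(6.0)), (np.float64(467.0), np.float64(-12.0), np.float64(5.0)), (np.float64(467.0), np.float64(-4.0), np.float64(6.0))]
208 [(np.float64(471.0), np.float64(-65.0), np.float64(6.0)), (np.float64(471.0), np.float64(-57
[... 6612 characters left out ...]
420.0), np.float64(-42.0), np.float64(209.0)), (np.float64(420.0), np.float64(-40.0), np.float64(209.0)), (np.float64(421.0), np.float64(-38.0), np.float64(208.0)), (np.float64(420.0), np.float64(-30.0), np.float64(209.0)), (np.float64(420.0), np.float64(-27.0), np.float64(209.0)), (np.float64(421.0), np.float64(-25.0), np.float64(208.0))]
288 [(np.float64(420.0), np.float64(-42.0), np.float64(211.0)), (np.float64(420.0), np.float64(-40.0), np.float64(210.0)), (np.float64(420.0), np.float64(-38.0), np.float64(210.0)), (np.float64(421.0), np.float64(-30.0), np.float64(210.0)), (np.float64(420.0), np.float64(-28.0), np.float64(210.0)), (np.float64(420.0), np.float64(-25.0), np.float64(211.0))]
```

View pics/w14.png

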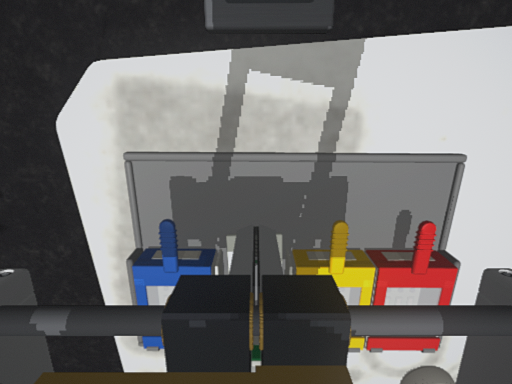

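The panel stayed put: front edge x = 0.499, flat and square. The slip came from too light a press, because each call starts from the relaxed pose. I go back over the thumb rest, a little deeper in.

```bash
python3 -m inch '-0.1 2 0 0 1; -0.1 4 0 0 1; -0.1 6 0 0 1; -0.1 6 3 0 1; -0.1 6 6 0 1; -0.1 6 8 0 1; -0.1 6 8.7 0 1; -0.1 6 8.7 0 1; -0.1 6 8.7 0 1'; python3 -m inch '0 0 0.1 0 1; 0 0 0.2 0 1; 0 0 0.3 0 1; 0 0 0.3 0 1'
```

```text
time: 14.37
tool_pos: [0.517, -0.035, -0.0098]
ee_rot: [3.121, 0.001, 1.568]
wrist_force: [-2.0, 0.8, 5.1]
width: 0.0003
time: 14.7
tool_pos: [0.5171, -0.035, -0.0099]
ee_rot: [3.122, 0.001, 1.568]
wrist_force: [-6.0, 0.7, 19.0]
width: 0.0004
```

```bash
python3 -m inch '0 0 0.2 0 1; 0 0 0.3 0 1; 0 0 0.3 0 1; 0 -0.2 0.3 0 1; 0 -0.5 0.3 0 1; 0 -0.9 0.3 0 1; 0 -1.3 0.3 0 1; 0 -1.7 0.29 0 1; 0 -2.1 0.28 0 1; 0 -2.5 0.27 0 1; 0 -2.9 0.26 0 1; 0 -3.3 0.25 0 1; 0 -3.5 0.25 0 1;  0 -3.5 0.25 0 1'
python3 - <<'E'
from h import *
o,p,d,K,T=shot('wrist','w15');print(o['tool_pos'],o['ee_rot'],o['wrist_force'])
C=cloud(d,K,T)
for u in (232,280):
    print(u,[(v,(C[v,u]*1e3).round(0)) for v in range(196,228,3)])
E
```

```text
time: 15.87
tool_pos: [0.4874, -0.0356, -0.0098]
ee_rot: [3.11, 0.003, 1.568]
wrist_force: [5.3, 0.1, 9.9]
width: 0.0006
[ 0.4874244  -0.03560014 -0.0097897 ] [3.10962869e+00 2.68664343e-03 1.56757520e+00] [5.29639021 0.07304058 9.93640572]
232 [(196, array([458., -51.,   6.])), (199, array([461., -51.,   5.])), (202, array([463., -51.,   4.])), (205, array([464., -51.,   7.])), (208, array([467., -52.,   5.])), (211, array([469., -52.,   5.])), (214, array([470., -51.,  10.])), (217, array([471., -51.,  12.])), (220, array([473., -51.,  12.])), (223, array([475., -51.,  13.])), (226, array([478., -51.,  11.]))]
280 [(196, array([458., -19.,   5.])), (199, array([460., -19.,   6.])), (202, array([462., -19.,   7.])), (205, array([465., -19.,   6.])), (208, array([467., -19.,   5.])), (211, array([468., -19.,   8.])), (214, array([469., -19.,  12.])), (217, array([471., -19.,  11.])), (220, array([473., -19.,  12.])), (223, array([476., -19.,  11.])), (226, array([477., -19.,  13.]))]
```

View pics/w15.png

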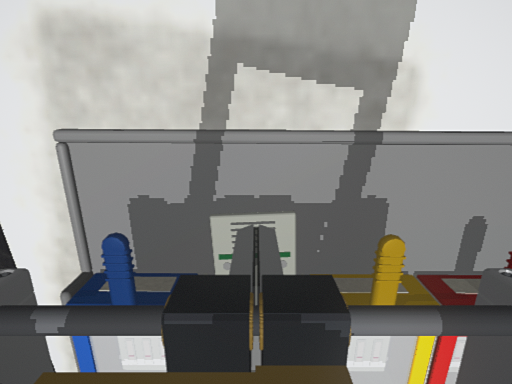

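The panel moved on with its front edge at x = 0.470, nearly square, at (210,216)-(296,212). About 53 mm remain. I repeat with a firm press first.

```bash
python3 -m inch '0 0 0.2 0 1; 0 0 0.35 0 1; 0 0 0.35 0 1; 0 -0.2 0.35 0 1; 0 -0.5 0.35 0 1; 0 -0.9 0.34 0 1; 0 -1.3 0.33 0 1; 0 -1.7 0.32 0 1; 0 -2.1 0.31 0 1; 0 -2.5 0.3 0 1; 0 -2.9 0.29 0 1; 0 -3.3 0.28 0 1; 0 -3.5 0.28 0 1;  0 -3.5 0.28 0 1'
python3 - <<'E'
from h import *
o,p,d,K,T=shot('wrist','w16');print(o['tool_pos'],o['ee_rot'],o['wrist_force'])
C=cloud(d,K,T)
for u in (232,280):
    print(u,[(v,(C[v,u]*1e3).round(0)) for v in range(190,228,3)])
E
```

```text
time: 17.08
tool_pos: [0.4505, -0.0352, -0.0152]
ee_rot: [3.114, 0.002, 1.568]
wrist_force: [0.4, 0.7, 0.1]
width: 0.0007
[ 0.45048223 -0.03515825 -0.01520739] [3.11388197e+00 1.93562782e-03 1.56751727e+00] [0.40108522 0.73564307 0.11835315]
232 [(190, array([415., -50.,   9.])), (193, array([417., -50.,   9.])), (196, array([418., -50.,  10.])), (199, array([421., -50.,  10.])), (202, array([424., -50.,   7.])), (205, array([426., -51.,   4.])), (208, array([428., -51.,   6.])), (211, array([431., -51.,   5.])), (214, array([432., -51.,   7.])), (217, array([434., -51.,   6.])), (220, array([437., -51.,   5.])), (223, array([439., -51.,   6.])), (226, array([441., -51.,   6.]))]
280 [(190, array([415., -19.,   8.])), (193, array([417., -19.,   9.])), (196, array([419., -19.,  10.])), (199, array([420., -19.,  10.])), (202, array([424., -19.,   6.])), (205, array([426., -19.,   7.])), (208, array([428., -19.,   6.])), (211, array([430., -19.,   6.])), (214, array([432., -19.,   6.])), (217, array([435., -19.,   5.])), (220, array([437., -18.,   6.])), (223, array([439., -18.,   5.])), (226, array([441., -18.,   6.]))]
```

View pics/w16.png

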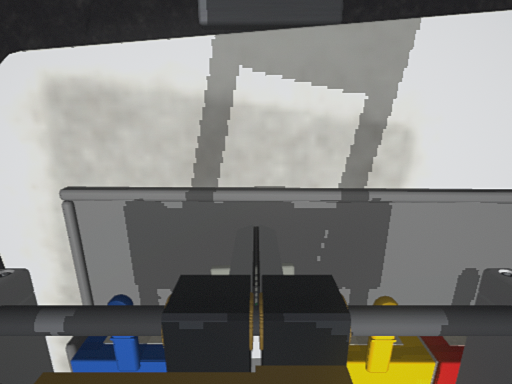

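Slipped off the front again. I lift, locate the panel, and will press further back on it this time.

```bash
python3 -m inch '0 0 -1.5 0 1; 0 -1 -4 0 1; 0 -2 -7 0 1; 0 -3 -10 0 1; 0 -4 -12 0 1; 0 -4 -12 0 1; 0 -4 -12 0 1'
cat > pan.py <<'E'
from h import *
import sys
tag=sys.argv[1]
o,p,d,K,T=shot('wrist',tag);C=cloud(d,K,T)
print(o['tool_pos'].round(4),o['ee_rot'].round(4),o['wrist_force'].round(1),o['width'])
m=(d>0)&(C[...,2]>.0093)&(C[...,2]<.016)&(C[...,0]>.424)&(abs(C[...,1]+.036)<.05)
m=cv2.morphologyEx(m.astype(np.uint8),cv2.MORPH_OPEN,np.ones((3,3),np.uint8))
n,l,s,c=cv2.connectedComponentsWithStats(m)
for i in range(1,n):
    if s[i,4]<60: continue
    P=C[l==i];print('blob',s[i],P.min(0).round(4),P.max(0).round(4))
    ys=np.arange(-.06,-.012,.004);e=[P[abs(P[:,1]-y)<.003] for y in ys]
    f=[(y,q[:,0].min()) for y,q in zip(ys,e) if len(q)>3]
    if len(f)>3:
        f=np.array(f);print('front',f[:,1].round(4),'slope',np.polyfit(f[:,0],f[:,1],1)[0].round(3))
E
python3 pan.py w17
```

```text
time: 17.72
tool_pos: [0.4077, -0.0349, 0.1038]
ee_rot: [3.112, 0.002, 1.567]
wrist_force: [-0.7, 0.1, -1.2]
width: 0.0009
[ 0.4077 -0.0349  0.1038] [3.1122e+00 2.2000e-03 1.5673e+00] [-0.7  0.1 -1.2] 0.0008958991140915794
blob [228 244   6  16  67] [ 0.4695 -0.0666  0.0096] [ 0.4887 -0.0607  0.0132]
```

View pics/w17.png

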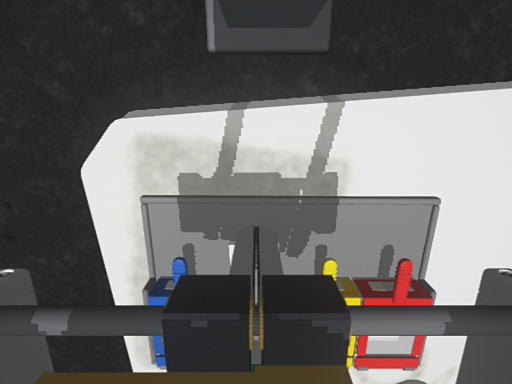

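The panel front is still at x = 0.4695. Freshly landed presses carried the panel without slip, but presses continued from a loaded pose slipped. So I land fresh, at mid-panel, and press and drag in one call.

```bash
python3 -m inch '-0.1 3 0 0 1; -0.1 6 0 0 1; -0.1 9 1 0 1; -0.1 9.4 3 0 1; -0.1 9.4 6 0 1; -0.1 9.4 8.5 0 1; -0.1 9.4 10.5 0 1; -0.1 9.4 11 0 1; -0.1 9.4 11 0 1; -0.1 9.4 11 0 1'; python3 -c "
from h import *
o=robot.get_obs();print(o['tool_pos'],o['ee_rot'],o['wrist_force'])"
```

```text
time: 18.6
tool_pos: [0.5023, -0.0358, -0.0076]
ee_rot: [3.12, 0.001, 1.567]
wrist_force: [0.9, -0.8, -0.3]
width: 0.0004
[ 0.50229457 -0.03577624 -0.00763305] [3.11969996e+00 6.37131122e-04 1.56749828e+00] [ 0.85145196 -0.81456439 -0.30197169]
```

```bash
python3 -m inch '0 0 0.2 0 1; 0 0 0.4 0 1; 0 0 0.6 0 1; 0 0 0.65 0 1; 0 -0.3 0.65 0 1; 0 -0.7 0.65 0 1; 0 -1.1 0.65 0 1; 0 -1.5 0.64 0 1; 0 -1.9 0.63 0 1; 0 -2.3 0.62 0 1; 0 -2.7 0.61 0 1; 0 -3.1 0.6 0 1; 0 -3.5 0.59 0 1; 0 -3.9 0.58 0 1; 0 -4.3 0.58 0 1; 0 -4.7 0.57 0 1; 0 -5 0.57 0 1; 0 -5 0.57 0 1'; python3 pan.py w18
```

```text
time: 20.1
tool_pos: [0.4594, -0.0367, -0.0098]
ee_rot: [3.104, 0.003, 1.567]
wrist_force: [5.7, -0.1, 10.8]
width: 0.0004
[ 0.4594 -0.0367 -0.0098] [3.1037e+00 2.9000e-03 1.5671e+00] [ 5.7 -0.1 10.8] 0.0004235271546575768
blob [ 208  190   89   85 4861] [ 0.4243 -0.0679  0.0093] [ 0.4876 -0.0075  0.0157]
front [0.4266 0.4264 0.4262 0.4261 0.4255 0.4255 0.4255 0.4252 0.425  0.4249
 0.4245 0.4244] slope -0.05
```

View pics/w18.png

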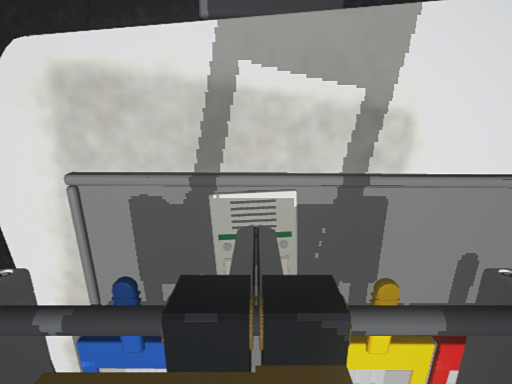

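The panel front is now at x ≈ 0.425, square within about 0.05 rad, at (210,195)-(297,191), a few mm from the lip at y ≈ 180. I unload, press again and drag the last bit onto the lip.

```bash
python3 -m inch '0 0 -0.3 0 1; 0 0 -0.6 0 1; 0 0 -0.6 0 1'; python3 -m inch '0 0 0.3 0 1; 0 0 0.6 0 1; 0 0 0.8 0 1; 0 0 0.9 0 1; 0 -0.3 0.9 0 1; 0 -0.6 0.9 0 1; 0 -0.9 0.89 0 1; 0 -1.2 0.88 0 1; 0 -1.5 0.87 0 1; 0 -1.7 0.87 0 1; 0 -1.7 0.87 0 1'; python3 pan.py w19
```

```text
time: 20.4
tool_pos: [0.4591, -0.0367, -0.0036]
ee_rot: [3.104, 0.003, 1.567]
wrist_force: [-0.0, 0.3, -0.4]
width: 0.0003
time: 21.32
tool_pos: [0.4478, -0.0373, -0.0097]
ee_rot: [3.092, 0.004, 1.567]
wrist_force: [4.3, 0.5, 8.5]
width: 0.0006
[ 0.4478 -0.0373 -0.0097] [3.0919 0.0042 1.5669] [4.3 0.5 8.5] 0.0005627312632819289
blob [ 209  207   88   68 3454] [ 0.424  -0.068   0.0094] [ 0.4758 -0.0082  0.016 ]
front [0.4251 0.4252 0.4248 0.4245 0.4244 0.4242 0.424  0.4242 0.4241 0.424
 0.4244 0.4244] slope -0.021
```

View pics/w19.png

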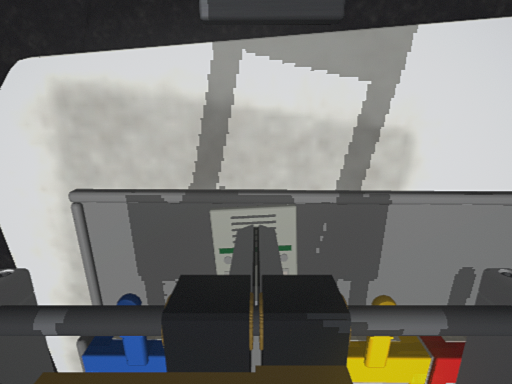

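The panel's front edge at row 208 is close to the lip at about row 200. I lift clear and measure properly.

```bash
python3 -m inch '0 0 -1 0 1; 0 0 -3 0 1; 0 0 -6 0 1; 0 -2 -9 0 1; 0 -5 -12 0 1; 0 -8 -14 0 1; 0 -8 -14 0 1; 0 -8 -14 0 1'
python3 - <<'E'
from h import *
for cam,tag in (('wrist','w20'),('scene','s20'),('side','d20')):
    o,p,d,K,T=shot(cam,tag);C=cloud(d,K,T);np.save(f'pics/{tag}.npy',d)
    if cam=='wrist': print(o['tool_pos'],o['ee_rot'])
    hs=cv2.cvtColor(p,cv2.COLOR_BGR2HSV)
    m=(d>0)&(C[...,2]>.0075)&(C[...,2]<.017)&(C[...,0]>.40)&(C[...,0]<.507)&(abs(C[...,1]+.037)<.045)&(hs[...,2]>130)
    P=C[m];print(cam,m.sum(),np.percentile(P,1,axis=0).round(4),np.percentile(P,99,axis=0).round(4),cv2.minAreaRect(P[:,:2].astype(np.float32)*1e3))
    l=(d>0)&(C[...,2]>.0085)&(C[...,2]<.0115)&(C[...,0]>.38)&(C[...,0]<.43)&(C[...,1]>.02)&(C[...,1]<.1)
    P=C[l]; print('lip', l.sum(), np.percentile(P,[2,50,98],axis=0).round(4) if l.sum() else '')
    v,u=np.where(m)
    cv2.imwrite(f'pics/{tag}c.png',cv2.resize(p[max(v.min()-30,0):v.max()+40,max(u.min()-30,0):u.max()+30],None,fx=5,fy=5,interpolation=cv2.INTER_CUBIC)[:600,:800])
E
```

```text
time: 22.03
tool_pos: [0.3608, -0.0365, 0.1271]
ee_rot: [3.089, 0.005, 1.566]
wrist_force: [0.4, -0.1, -0.8]
width: 0.0003
[ 0.36080046 -0.03645397  0.12711645] [3.08908201 0.004998   1.56624359]
wrist 156 [ 0.4155 -0.0814  0.0076] [ 0.4506 -0.0054  0.0128] ((435.11688232421875, -41.16912078857422), (81.09712219238281, 38.958831787109375), 89.20121002197266)
lip 317 [[0.4159 0.0215 0.0086]
 [0.4188 0.0616 0.0096]
 [0.4227 0.0986 0.0109]]
scene 942 [ 0.425  -0.0802  0.0076] [0.5052 0.0057 0.0164] ((462.7390441894531, -36.943359375), (89.7601089477539, 88.59561157226562), 89.57450103759766)
lip 70 [[0.4169 0.0212 0.0086]
 [0.4204 0.0564 0.01  ]
 [0.4282 0.098  0.0114]]
side 354 [ 0.4189 -0.0722  0.0076] [0.5041 0.0025 0.0161] ((459.24847412109375, -35.791900634765625), (92.02432250976562, 79.97289276123047), 7.59861946105957)
lip 46 [[0.4159 0.0214 0.0086]
 [0.4204 0.0538 0.0101]
 [0.4267 0.0987 0.0112]]
```

View pics/s20c.png

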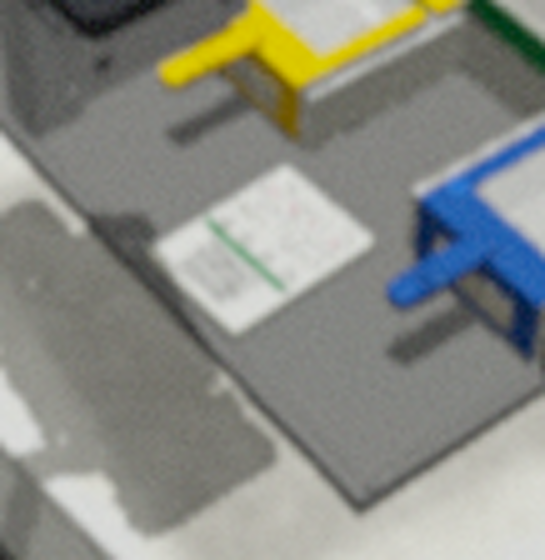

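View pics/d20c.png

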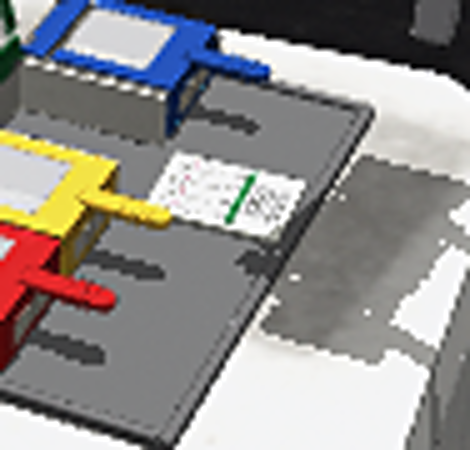

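View pics/w20.png

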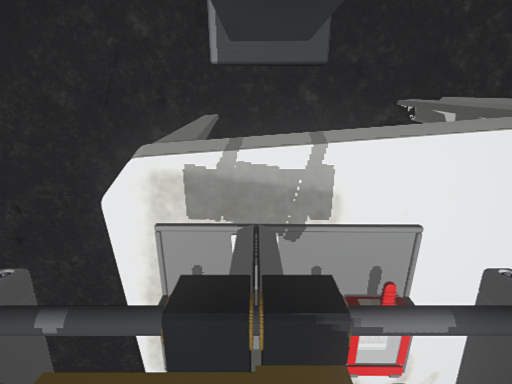

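```bash
cat > pr.py <<'E'
from h import *
def panel(p,K,T,cam):
    # white panel: bright low-saturation pixels around the ledge, cast on z=.012
    hs=cv2.cvtColor(p,cv2.COLOR_BGR2HSV)
    v,u=np.indices(p.shape[:2]);r=np.stack([(u-K[0,2])/K[0,0],(v-K[1,2])/K[1,1],np.ones(u.shape)],-1)@T[:3,:3].T
    s=(.012-T[2,3])/r[...,2];W=T[:3,3]+s[...,None]*r
    m=(hs[...,2]>135)&(W[...,0]>.405)&(W[...,0]<.515)&(abs(W[...,1]+.037)<.038)
    m=cv2.morphologyEx(m.astype(np.uint8),cv2.MORPH_CLOSE,np.ones((5,5),np.uint8))
    n,l,st,c=cv2.connectedComponentsWithStats(m);i=1+np.argmax(st[1:,4])
    # half-pixel border: use contour pixel centres
    P=W[l==i][:,:2];box=cv2.boxPoints(cv2.minAreaRect((P*1e3).astype(np.float32)))
    print(cam,'n',st[i,4],'rect',cv2.minAreaRect((P*1e3).astype(np.float32)),box.round(1).tolist())
if __name__=='__main__':
    import sys
    for cam,tag in (('scene',sys.argv[1]),('side',sys.argv[2])):
        p=cv2.imread(f'pics/{tag}.png');K,T=camT(cam,None);panel(p,K,T,cam)
        # dark lip profile along x at y=.05..: brightness
        for y in (-.09,.03):
            xs=np.arange(.40,.44,.002);q=[]
            for x in xs:
                Pc=np.linalg.inv(T)@np.array([x,y,.010,1]);uv=K@Pc[:3];uv=uv[:2]/uv[2]
                q.append(int(cv2.getRectSubPix(p,(1,1),(float(uv[0]),float(uv[1])))[0,0].mean()))
            print(' lip prof y',y,list(zip((xs*1e3).round().astype(int).tolist(),q)))
E
python3 pr.py s20 d20
```

```text
scene n 920 rect ((468.6720275878906, -36.4011116027832), (69.47909545898438, 89.1795883178711), 88.66307830810547) [[423.29998779296875, -70.0999984741211], [512.4000244140625, -72.19999694824219], [514.0999755859375, -2.700000047683716], [424.8999938964844, -0.6000000238418579]]
 lip prof y -0.09 [(400, 115), (402, 117), (404, 118), (406, 123), (408, 140), (410, 147), (412, 127), (414, 104), (416, 106), (418, 125), (420, 129), (422, 128), (424, 130), (426, 130), (428, 131), (430, 130), (432, 129), (434, 131), (436, 129), (438, 131)]
 lip prof y 0.03 [(400, 118), (402, 116), (404, 125), (406, 145), (408, 168), (410, 175), (412, 156), (414, 125), (416, 103), (418, 113), (420, 125), (422, 128), (424, 129), (426, 129), (428, 129), (430, 131), (432, 131), (434, 132), (436, 131), (438, 131)]
side n 412 rect ((462.87664794921875, -33.49811935424805), (72.1323471069336, 103.86437225341797), 87.78617858886719) [[409.6000061035156, -67.5], [513.4000244140625, -71.5], [516.2000122070312, 0.5], [412.3999938964844, 4.5]]
 lip prof y -0.09 [(400, 111), (402, 110), (404, 109), (406, 124), (408, 195), (410, 196), (412, 130), (414, 73), (416, 103), (418, 129), (420, 111), (422, 116), (424, 130), (426, 130), (428, 129), (430, 128), (432, 129), (434, 129), (436, 129), (438, 129)]
 lip prof y 0.03 [(400, 120), (402, 122), (404, 121), (406, 120), (408, 121), (410, 124), (412, 110), (414, 57), (416, 82), (418, 124), (420, 130), (422, 110), (424, 106), (426, 130), (428, 130), (430, 130), (432, 129), (434, 129), (436, 129), (438, 128)]
```

```bash
sed -i 's/>135/>165/' pr.py; python3 pr.py s20 d20 | grep rect
```

```text
scene n 803 rect ((465.68060302734375, -36.46907043457031), (81.7080078125, 59.832096099853516), 3.1201694011688232) [[423.29998779296875, -8.800000190734863], [426.5, -68.5999984741211], [508.1000061035156, -64.0999984741211], [504.79998779296875, -4.400000095367432]]
side n 376 rect ((470.40289306640625, -34.34358215332031), (90.17878723144531, 66.43795776367188), 3.0285308361053467) [[423.6000061035156, -3.5999999046325684], [427.1000061035156, -69.9000015258789], [517.2000122070312, -65.0999984741211], [513.7000122070312, 1.2000000476837158]]
```

The scene view puts the panel centre at x ≈ 0.466. The stop is at about 0.456, so about 9 mm remain, and the panel is turned about 0.05 rad. I do one more fresh mid-panel press.

```bash
python3 -m inch '0.05 3 3 0 1; 0.05 6 5 0 1; 0.05 9 7 0 1; 0.05 10 9 0 1; 0.05 10 11 0 1; 0.05 10 13 0 1; 0.05 10 13.7 0 1; 0.05 10 13.7 0 1; 0.05 10 13.7 0 1'; python3 -c "
from h import *
o=robot.get_obs();print(o['tool_pos'],o['ee_rot'],o['wrist_force'])"
```

```text
time: 22.93
tool_pos: [0.4652, -0.0358, -0.0096]
ee_rot: [3.102, 0.002, 1.567]
wrist_force: [-3.6, 0.4, 3.5]
width: 0.0005
[ 0.46520931 -0.03582207 -0.00964205] [3.10164200e+00 1.80834846e-03 1.56740314e+00] [-3.57831637  0.35363455  3.54458122]
```

```bash
python3 -m inch '0 0 0.2 0 1; 0 0 0.4 0 1; 0 0 0.5 0 1; 0 -0.3 0.5 0 1; 0 -0.6 0.5 0 1; 0 -0.9 0.5 0 1; 0 -1.2 0.5 0 1; 0 -1.5 0.49 0 1; 0 -1.8 0.48 0 1; 0 -2 0.48 0 1; 0 -2 0.48 0 1'
python3 - <<'E'
from h import *
for cam,tag in (('scene','s21'),('side','d21'),('wrist','w21')):
    o,p,d,K,T=shot(cam,tag)
print(o['tool_pos'],o['ee_rot'],o['wrist_force'])
p=cv2.imread('pics/s21.png');cv2.imwrite('pics/s21c.png',cv2.resize(p[180:310,180:340],None,fx=5,fy=4.5,interpolation=cv2.INTER_CUBIC))
E
```

```text
time: 23.85
tool_pos: [0.4554, -0.0368, -0.0097]
ee_rot: [3.081, 0.004, 1.567]
wrist_force: [9.0, 0.4, 13.1]
width: 0.0001
[ 0.45540273 -0.03677634 -0.00971158] [3.08122765 0.00377724 1.5670671 ] [ 9.02298979  1.26933527 13.02140842]
```

View pics/w21.png

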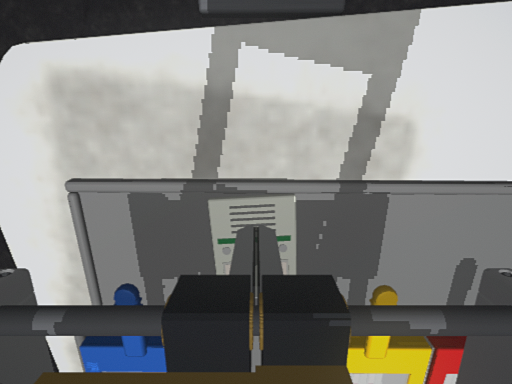

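View pics/s21c.png

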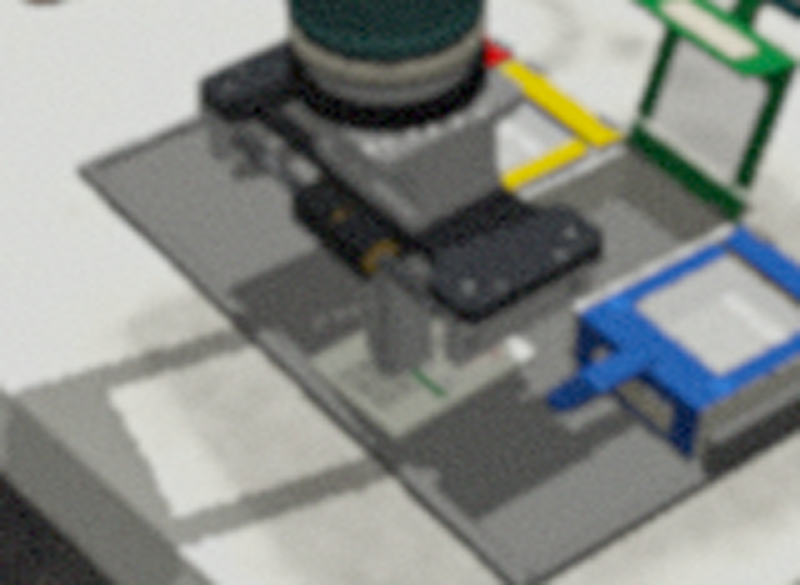

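Fx has risen to 9 N, and in the scene crop the panel's front edge at (310,360)-(395,435) is near the lip, so it may be on it. I lift clear and measure again.

```bash
python3 -m inch '0 0 -1 0 1; 0 0 -3 0 1; 0 0 -6 0 1; 0 -2 -9 0 1; 0 -5 -12 0 1; 0 -8 -14 0 1; 0 -8 -14 0 1; 0 -8 -14 0 1'
python3 - <<'E'
from h import *
for cam,tag in (('scene','s22'),('side','d22')):
    o,p,d,K,T=shot(cam,tag)
print(o['tool_pos'],o['ee_rot'])
a=cv2.imread('pics/s22.png')[200:310,190:300];b=cv2.imread('pics/d22.png')[140:240,250:360]
cv2.imwrite('pics/sd22.png',np.hstack([cv2.resize(a,(400,400),interpolation=cv2.INTER_CUBIC),cv2.resize(b,(400,400),interpolation=cv2.INTER_CUBIC)]))
E
python3 pr.py s22 d22 | grep rect
```

```text
time: 24.67
tool_pos: [0.3673, -0.036, 0.1259]
ee_rot: [3.079, 0.004, 1.567]
wrist_force: [0.6, -0.7, -0.2]
width: 0.0005
[ 0.36710383 -0.03590011  0.12451437] [3.08168986 0.00355757 1.56681251]
scene n 797 rect ((465.7756042480469, -36.93360137939453), (81.55046844482422, 60.23878860473633), 3.0997796058654785) [[423.3999938964844, -9.100000381469727], [426.70001220703125, -69.19999694824219], [508.1000061035156, -64.80000305175781], [504.8999938964844, -4.699999809265137]]
side n 377 rect ((470.4126281738281, -34.522193908691406), (90.1749267578125, 66.80046844482422), 3.023754596710205) [[423.6000061035156, -3.5], [427.1000061035156, -70.30000305175781], [517.2000122070312, -65.5], [513.7000122070312, 1.2000000476837158]]
```

View pics/sd22.png

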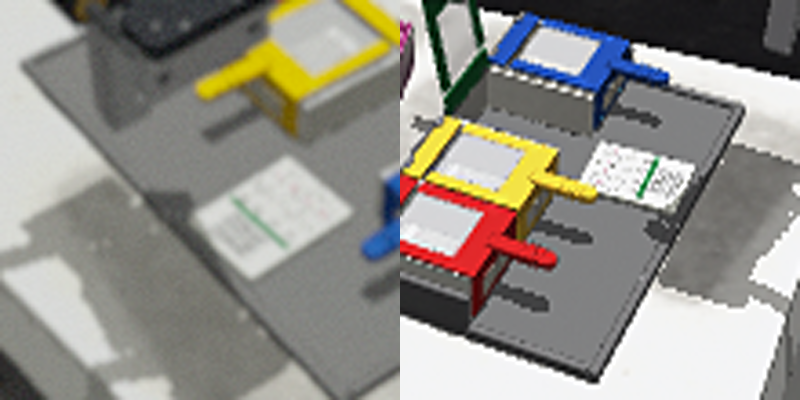

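The panel did not move, although the drag force reached 9 N. I check in the wrist pictures whether it already touches the lip.

```bash
python3 - <<'E'
import cv2,numpy as np
p=cv2.imread('pics/w21.png')
cv2.imwrite('pics/w21c.png',cv2.resize(p[175:225,190:320],None,fx=6,fy=10,interpolation=cv2.INTER_NEAREST))
from h import *
o={'tool_pos':np.array([.4554,-.03678,-.00971]),'ee_rot':np.array([3.08123,.00378,1.56707])}
K,T=camT('wrist',o)
for u in (150,214,225,285,294,360):
    print(u,[(v,int(p[v,u].mean()),round(onplane((u,v),.012,K,T)[0]*1e3,1)) for v in range(178,206)])
E
```

```text
150 [(178, 154, np.float64(411.2)), (179, 74, np.float64(411.8)), (180, 57, np.float64(412.5)), (181, 73, np.float64(413.1)), (182, 98, np.float64(413.8)), (183, 111, np.float64(414.5)), (184, 116, np.float64(415.1)), (185, 125, np.float64(415.8)), (186, 127, np.float64(416.5)), (187, 125, np.float64(417.1)), (188, 124, np.float64(417.8)), (189, 123, np.float64(418.5)), (190, 121, np.float64(419.2)), (191, 110, np.float64(419.8)), (192, 99, np.float64(420.5)), (193, 83, np.float64(421.2)), (194, 81, np.float64(421.9)), (195, 83, np.float64(422.6)), (196, 82, np.float64(423.2)), (197, 83, np.float64(423.9)), (198, 83, np.float64(424.6)), (199, 81, np.float64(425.3)), (200, 82, np.float64(426.0)), (201, 82, np.float64(426.7)), (202, 81, np.float64(427.4)), (203, 81, np.float64(428.1)), (204, 82, np.float64(428.8)), (205, 80, np.float64(429.5))]
214 [(178, 125, np.float64(411.3)), (179, 75, np.float64(411.9)), (180, 55, np.float64(412.6)), (181, 55, np.float64(413.2)), (182, 68, np.float64(413.9)), (183, 78, np.float64(414.6)), (184, 116, np.float64(415.2)), (185, 126, np.float64(415.9)
[... 3352 characters left out ...]
4(414.2)), (183, 66, np.float64(414.8)), (184, 76, np.float64(415.5)), (185, 78, np.float64(416.1)), (186, 79, np.float64(416.8)), (187, 81, np.float64(417.5)), (188, 82, np.float64(418.2)), (189, 80, np.float64(418.8)), (190, 83, np.float64(419.5)), (191, 79, np.float64(420.2)), (192, 75, np.float64(420.9)), (193, 78, np.float64(421.5)), (194, 83, np.float64(422.2)), (195, 80, np.float64(422.9)), (196, 82, np.float64(423.6)), (197, 81, np.float64(424.3)), (198, 81, np.float64(425.0)), (199, 78, np.float64(425.6)), (200, 80, np.float64(426.3)), (201, 82, np.float64(427.0)), (202, 81, np.float64(427.7)), (203, 81, np.float64(428.4)), (204, 81, np.float64(429.1)), (205, 80, np.float64(429.8))]
```

View pics/w21c.png

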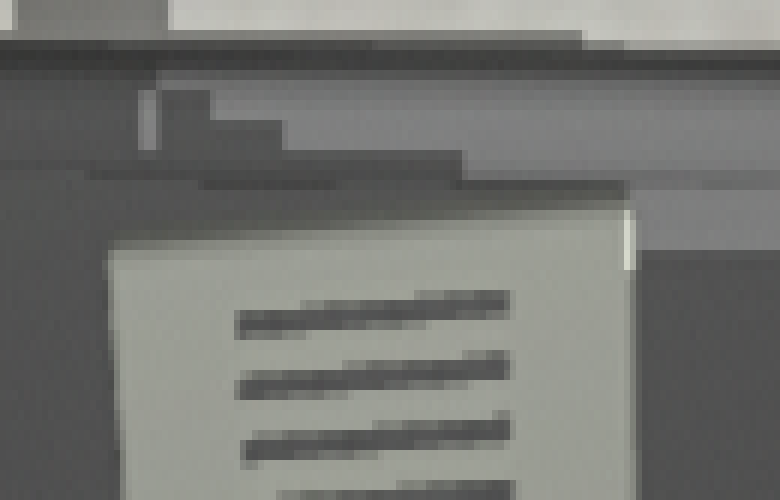

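The panel's right corner is at the lip: edge at x ≈ 0.4233 against the lip line at 0.4213. The left corner is about 4 mm back. It only needs squaring, so I press off-centre on the left half and draw it in.

```bash
python3 -m inch '-1.9 3 3 0 1; -1.9 6 5 0 1; -1.9 9 7 0 1; -1.9 9.3 9 0 1; -1.9 9.3 11 0 1; -1.9 9.3 13 0 1; -1.9 9.3 13.6 0 1; -1.9 9.3 13.6 0 1; -1.9 9.3 13.6 0 1'; python3 -m inch '0 0 0.2 0 1; 0 0 0.4 0 1; 0 0 0.5 0 1; 0 -0.3 0.5 0 1; 0 -0.6 0.5 0 1; 0 -0.9 0.5 0 1; 0 -1.2 0.5 0 1; 0 -1.5 0.49 0 1; 0 -1.5 0.49 0 1'
python3 - <<'E'
from h import *
o,p,d,K,T=shot('wrist','w23')
print(o['tool_pos'],o['ee_rot'],o['wrist_force'])
cv2.imwrite('pics/w23c.png',cv2.resize(p[160:260,190:350],None,fx=5,fy=6,interpolation=cv2.INTER_NEAREST))
E
```

```text
time: 25.52
tool_pos: [0.4667, -0.0551, -0.0091]
ee_rot: [3.089, 0.002, 1.567]
wrist_force: [0.5, 0.5, 1.0]
width: 0.0011
time: 26.27
tool_pos: [0.4606, -0.0563, -0.0096]
ee_rot: [3.07, 0.004, 1.567]
wrist_force: [7.5, 0.6, 12.0]
width: 0.0006
[ 0.4606438  -0.05625059 -0.00959676] [3.07001939 0.00427778 1.56700999] [ 7.5325483   0.62215202 12.03873919]
```

View pics/w23c.png

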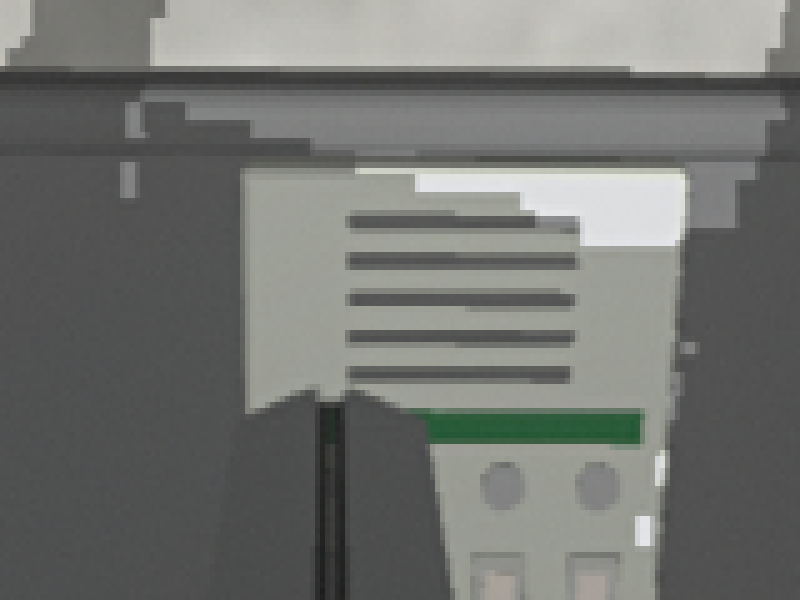

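The panel's front edge (245,168)-(685,170) now lies parallel along the lip. I lift straight up and re-measure before closing.

```bash
python3 -m inch '0 0 -1 0 1; 0 0 -3 0 1; 0 0 -6 0 1; 0 -2 -9 0 1; 0 -5 -12 0 1; 0 -8 -14 0 1; 0 -8 -14 0 1'
python3 - <<'E'
from h import *
for cam,tag in (('scene','s24'),('side','d24')):
    o,p,d,K,T=shot(cam,tag)
print(o['tool_pos'],o['ee_rot'])
C=cloud(d,K,T);m=mask(p,'green')&(d>0)&(C[...,2]>.13)&(C[...,2]<.25)&(C[...,0]>.58)&(C[...,0]<.72)&(abs(C[...,1]+.037)<.03)
P=C[m];t=P[P[:,2]>P[:,2].max()-.01].mean(0);print('lid tip',t,np.arctan2(t[2]-.044,.604-t[0]))
E
python3 pr.py s24 d24 | grep rect
```

```text
time: 26.9
tool_pos: [0.3696, -0.0557, 0.1286]
ee_rot: [3.065, 0.007, 1.566]
wrist_force: [0.0, 0.7, 0.5]
width: 0.0004
[ 0.37083996 -0.05565913  0.12648508] [3.06563152 0.00591453 1.5661466 ]
lid tip [ 0.64071908 -0.03525775  0.17936159] 1.8356883342146055
scene n 769 rect ((463.8517761230469, -38.703033447265625), (61.18008804321289, 80.29973602294922), 87.95523834228516) [[422.6000061035156, -67.80000305175781], [502.8999938964844, -70.69999694824219], [505.1000061035156, -9.600000381469727], [424.79998779296875, -6.699999809265137]]
side n 377 rect ((469.1551818847656, -35.787445068359375), (92.6756362915039, 69.39570617675781), 2.8296053409576416) [[421.20001220703125, -3.4000000953674316], [424.6000061035156, -72.69999694824219], [517.0999755859375, -68.19999694824219], [513.7000122070312, 1.2000000476837158]]
```

The depth and image estimates leave doubt about real lip contact: the lip line reads 0.417-0.421 depending on the cue. I test it geometrically with the fingers behind the panel's rear edge, nudging gently and watching the force.

```bash
python3 -m inch '1.9 3.5 1 0 0.75; 1.9 7 2 0 0.75; 1.9 10.5 4 0 0.75; 1.9 13 6 0 0.75; 1.9 14.5 7.8 0 0.75; 1.9 14.5 7.8 0 0.75; 1.9 14.4 9 0 0.75; 1.9 14.2 11 0 0.75; 1.9 14.1 13 0 0.75; 1.9 14.1 13 0 0.75;  1.9 14.1 13 0 0.75'; python3 - <<'E'
from h import *
o,p,d,K,T=shot('wrist','w25')
print(o['tool_pos'],o['ee_rot'],o['wrist_force'],o['width'])
E
```

```text
time: 27.92
tool_pos: [0.5193, -0.0374, 0.0038]
ee_rot: [3.072, 0.004, 1.566]
wrist_force: [0.3, -0.6, 0.2]
width: 0.0234
[ 0.51927577 -0.03738559  0.00383889] [3.07215732 0.00409445 1.56630757] [ 0.3106881  -0.62449883  0.24286457] 0.023362682340607486
```

View pics/w25.png

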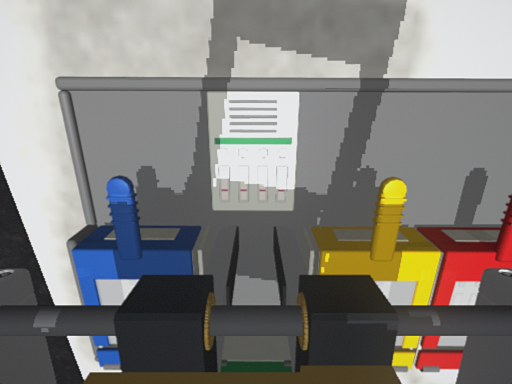

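The wrist view shows the panel square, its front edge at row 91 flush with the lip and its rear edge at row 211. The fingers are clear behind it. I lower behind the rear edge and nudge.

```bash
python3 -m inch '0 0 0.8 0 0.75; 0 0 1.4 0 0.75; 0 0 1.65 0 0.75; 0 0 1.65 0 0.75'; python3 -m inch '0 -0.2 -0.01 0 0.75; 0 -0.4 -0.02 0 0.75; 0 -0.6 -0.04 0 0.75; 0 -0.6 -0.04 0 0.75; 0 -0.6 -0.04 0 0.75'
```

```text
time: 28.3
tool_pos: [0.5215, -0.0377, -0.0115]
ee_rot: [3.07, 0.005, 1.566]
wrist_force: [0.0, -0.5, -0.2]
width: 0.0236
time: 28.72
tool_pos: [0.5155, -0.0377, -0.0113]
ee_rot: [3.069, 0.005, 1.566]
wrist_force: [-0.0, -0.0, 0.4]
width: 0.0238
```

```bash
python3 -m inch '0 0 0.1 0 0.75; 0 0 0.22 0 0.75; 0 0 0.22 0 0.75; 0 -0.2 0.2 0 0.75; 0 -0.4 0.19 0 0.75;  0 -0.4 0.19 0 0.75'; python3 -m inch '0 -0.15 0 0 0.75; 0 -0.3 -0.02 0 0.75; 0 -0.3 -0.02 0 0.75'
```

```text
time: 29.22
tool_pos: [0.5151, -0.0378, -0.0117]
ee_rot: [3.061, 0.005, 1.566]
wrist_force: [6.0, 1.1, -0.1]
width: 0.0231
time: 29.47
tool_pos: [0.5151, -0.0378, -0.01]
ee_rot: [3.054, 0.005, 1.566]
wrist_force: [6.6, 1.5, 0.4]
width: 0.0235
```

The nudge stalled at 6 N without moving, far above the panel's own friction, so it is firmly against the lip. I back off, rise clear, and go over to the lid tab.

```bash
python3 -m inch '0 0.5 -0.1 0 0.7; 0 0.9 -0.5 0 0.6; 0 1 -2.5 0 0.5; 0 1.2 -5.5 0 0.5; 0 1.5 -8.5 0 0.5; 0 1.8 -11.5 0 0.5; 0 2.1 -14.5 0 0.5; 0 2.4 -17.5 0 0.5; 0 2.7 -20.5 0 0.5; 0 2.7 -22 0 0.5; 0 2.7 -22 0 0.5; 0 2.7 -22 0 0.5'
python3 - <<'E'
from h import *
o,p,d,K,T=shot('side','d26')
print(o['tool_pos'],o['ee_rot'],o['wrist_force'],o['width'])
C=cloud(d,K,T);m=mask(p,'green')&(d>0)&(C[...,2]>.13)&(C[...,2]<.25)&(C[...,0]>.58)&(C[...,0]<.72)&(abs(C[...,1]+.037)<.03)
P=C[m]
for z in np.arange(.13,.19,.008):
    Q=P[abs(P[:,2]-z)<.004]
    if len(Q): print(z.round(3),len(Q),Q.mean(0).round(4),Q.min(0).round(4),Q.max(0).round(4))
E
```

```text
time: 30.47
tool_pos: [0.5226, -0.0369, 0.2118]
ee_rot: [3.053, 0.005, 1.565]
wrist_force: [0.4, 0.2, -1.0]
width: 0.0471
[ 0.52264096 -0.03685303  0.21182801] [3.05343284 0.00526763 1.56542893] [ 0.43987262  0.20116266 -1.02371055] 0.04712508755244592
0.138 45 [ 0.6267 -0.0346  0.1391] [ 0.6136 -0.0668  0.1355] [ 0.6338 -0.0078  0.1411]
0.146 40 [ 0.6116 -0.035   0.1452] [ 0.598  -0.0662  0.1421] [ 0.6382 -0.0072  0.1499]
0.154 7 [ 0.6342 -0.0357  0.1539] [ 0.6305 -0.0389  0.1503] [ 0.6379 -0.0323  0.157 ]
0.162 9 [ 0.6359 -0.0361  0.1615] [ 0.6335 -0.0444  0.1583] [ 0.639  -0.0308  0.1653]
0.17 11 [ 0.6382 -0.0355  0.1706] [ 0.6348 -0.0447  0.1667] [ 0.642  -0.0311  0.1739]
0.178 10 [ 0.6399 -0.0342  0.1785] [ 0.6365 -0.041   0.1743] [ 0.643  -0.031   0.1818]
0.186 3 [ 0.6417 -0.0373  0.1834] [ 0.6398 -0.0397  0.1826] [ 0.6434 -0.0346  0.1844]
```

```bash
python3 -m inch '0 3 0.2 0 0.5; 0 6 0.5 0 0.5; 0.05 9 0.8 0 0.5; 0.05 11.75 1 0 0.5; 0.05 11.75 1 0 0.5; 0.05 11.6 3 0 0.5; 0.05 11.3 6 0 0.5; 0.05 11.1 8.5 0 0.5; 0.05 11 9.6 0 0.5; 0.05 11 9.6 0 0.5; 0.05 11 9.6 0 0.5'
python3 - <<'E'
from h import *
o,p,d,K,T=shot('side','d27')
print(o['tool_pos'],o['ee_rot'],o['wrist_force'],o['width'])
a=p[40:200,210:370];o,q,d,K,T=shot('scene','s27');b=q[90:280,230:400]
o,w,d,K,T=shot('wrist','w27')
cv2.imwrite('pics/sd27.png',np.hstack([cv2.resize(a,(400,400)),cv2.resize(b,(400,400))]))
E
```

```text
time: 31.43
tool_pos: [0.6384, -0.0371, 0.1225]
ee_rot: [3.06, 0.004, 1.565]
wrist_force: [0.8, -0.5, 0.2]
width: 0.0471
[ 0.63837898 -0.03713451  0.12245496] [3.05956106 0.00436087 1.56544311] [ 0.77436283 -0.47496052  0.16174591] 0.047087352379754976
```

View pics/sd27.png

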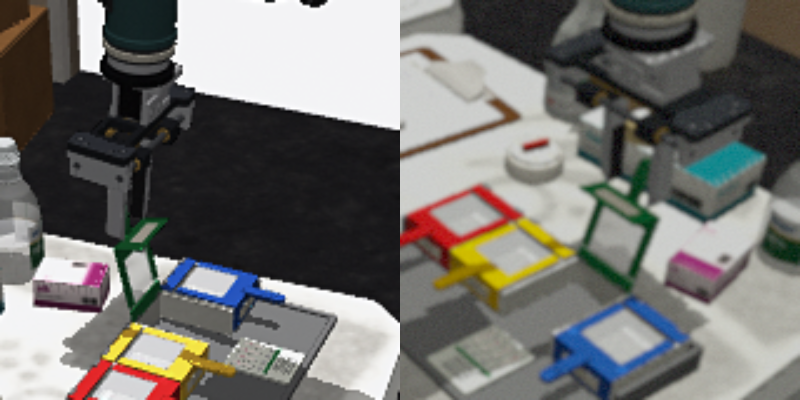

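View pics/w27.png

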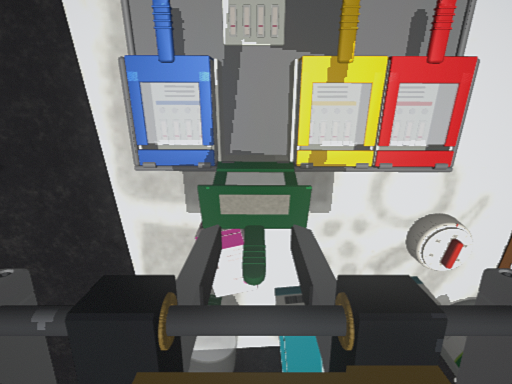

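The tab, at (255,255) in the wrist view, is centred between the open fingers. I grip it.

```bash
python3 -m inch '0 0 0 0 0.7; 0 0 0 0 0.85; 0 0 0 0 1; 0 0 0 0 1; 0 0 0 0 1; 0 0 0 0 1; 0 0 0 0 1; 0 0 0 0 1'
```

```text
time: 32.25
tool_pos: [0.6398, -0.0384, 0.1247]
ee_rot: [3.056, 0.006, 1.565]
wrist_force: [-0.0, -4.0, -0.1]
width: 0.0135
```

```bash
python3 - <<'E'
import numpy as np
for th in list(np.arange(1.83,0,-.1))+[.02,0]:
    a=th; dx=.604-.1255*np.cos(a)-.6363; dz=.044+.1255*np.sin(a)-.1657+.0005
    print(round(th,2),round(100*(.9963*dx+.0854*dz),2),round(100*(.0854*dx-.9963*dz),2))
E
```

```text
1.83 -0.01 -0.01
1.73 -1.21 -0.38
1.63 -2.44 -0.62
1.53 -3.69 -0.74
1.43 -4.95 -0.73
1.33 -6.19 -0.6
1.23 -7.42 -0.34
1.13 -8.62 0.03
1.03 -9.77 0.53
0.93 -10.87 1.14
0.83 -11.9 1.85
0.73 -12.86 2.66
0.63 -13.72 3.57
0.53 -14.5 4.55
0.43 -15.17 5.61
0.33 -15.73 6.73
0.23 -16.18 7.91
0.13 -16.51 9.12
0.03 -16.72 10.35
0.02 -16.73 10.48
0 -16.76 10.73
```

```bash
python3 -m inch '0 -0.6 -0.2 0 1; 0.03 -1.2 -0.38 0 1; 0.05 -1.8 -0.5 0 1; 0.05 -2.44 -0.62 0 1; 0.05 -3.05 -0.69 0 1; 0.05 -3.69 -0.74 0 1; 0.05 -4.3 -0.75 0 1; 0.05 -4.95 -0.73 0 1; 0.05 -5.6 -0.67 0 1; 0.05 -6.2 -0.6 0 1; 0.05 -6.8 -0.48 0 1; 0.06 -7.42 -0.34 0 1; 0.06 -8 -0.16 0 1; 0.06 -8.62 0.03 0 1; 0.06 -9.2 0.27 0 1; 0.06 -9.77 0.53 0 1; 0.06 -10.3 0.82 0 1; 0.06 -10.87 1.14 0 1; 0.06 -10.87 1.14 0 1; 0.06 -10.87 1.14 0 1'
python3 - <<'E'
from h import *
o,p,d,K,T=shot('side','d28')
cv2.imwrite('pics/d28c.png',cv2.resize(p[40:240,200:380],None,fx=3,fy=3))
print(o['tool_pos'],o['ee_rot'],o['wrist_force'],o['width'])
P=pose(o);g=o['tool_pos']-.041*P[:3,2];print('grasp',g,'theta',np.arctan2(g[2]-.044,.604-g[0]),'r',np.hypot(g[2]-.044,.604-g[0]))
th0=np.arctan2(g[2]-.044,.604-g[0]);r=.1252
for th in list(np.arange(th0-.06,0,-.06))+[0]:
    w=np.array([.604-r*np.cos(th),g[1],.044+r*np.sin(th)])-g
    t=P[:3,:3].T@w*100;print(round(th,2),t.round(2))
E
```

```text
time: 33.92
tool_pos: [0.5316, -0.0375, 0.1037]
ee_rot: [3.056, 0.007, 1.564]
wrist_force: [1.8, -5.3, -2.7]
width: 0.0114
[ 0.53163706 -0.03752178  0.10366688] [3.05648549 0.00703716 1.56436817] [ 1.83516707 -5.30837769 -2.72168307] 0.0113759952399971
grasp [ 0.5281538  -0.03721191  0.14451747] theta 0.9243848721125241 r 0.1259222331782876
0.86 [ 0.   -0.59  0.48]
0.8 [ 0.   -1.18  0.94]
0.74 [ 0.   -1.75  1.43]
0.68 [ 0.   -2.29  1.95]
0.62 [ 0.  -2.8  2.5]
0.56 [ 0.   -3.27  3.09]
0.5 [ 0.01 -3.7   3.7 ]
0.44 [ 0.01 -4.1   4.34]
0.38 [ 0.01 -4.46  5.  ]
0.32 [ 0.02 -4.78  5.68]
0.26 [ 0.02 -5.06  6.37]
0.2 [ 0.02 -5.3   7.09]
0.14 [ 0.03 -5.49  7.81]
0.08 [ 0.03 -5.64  8.55]
0.02 [ 0.04 -5.74  9.29]
0 [ 0.04 -5.77  9.6 ]
```

View pics/d28c.png

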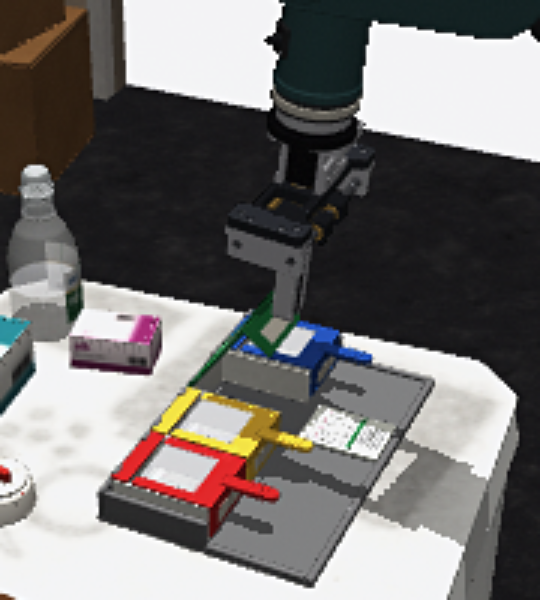

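The side view shows the lid following down, at about 0.92 rad at (245,345), with the panel undisturbed at (350,430). I continue the arc to shut.

```bash
python3 -m inch '0 -0.59 0.48 0 1; 0 -1.18 0.94 0 1; 0 -1.75 1.43 0 1; 0 -2.29 1.95 0 1; 0 -2.8 2.5 0 1; 0 -3.27 3.09 0 1; 0 -3.7 3.7 0 1; 0 -4.1 4.34 0 1; 0 -4.46 5 0 1; 0 -4.78 5.68 0 1; 0 -5.06 6.37 0 1; 0 -5.3 7.09 0 1; 0 -5.49 7.81 0 1; 0 -5.64 8.55 0 1; 0 -5.74 9.2 0 1; 0 -5.75 9.6 0 1; 0 -5.75 9.7 0 1; 0 -5.75 9.7 0 1'
python3 - <<'E'
from h import *
o,p,d,K,T=shot('side','d29')
cv2.imwrite('pics/d29c.png',cv2.resize(p[40:240,200:380],None,fx=3,fy=3))
print(o['tool_pos'],o['ee_rot'],o['wrist_force'],o['width'])
P=pose(o);g=o['tool_pos']-.041*P[:3,2];print('grasp',g,'theta',np.arctan2(g[2]-.044,.604-g[0]))
E
```

```text
time: 35.47
tool_pos: [0.4775, -0.037, -0.0006]
ee_rot: [3.067, 0.005, 1.565]
wrist_force: [-7.2, -3.2, 0.0]
width: 0.0125
[ 0.47749275 -0.0370465  -0.00056602] [3.06734702 0.00547972 1.5649195 ] [-7.15315223 -3.15274173  0.03483161] 0.012521596296005716
grasp [ 0.47445284 -0.03680459  0.04032041] theta -0.02839584849899242
```

View pics/d29c.png

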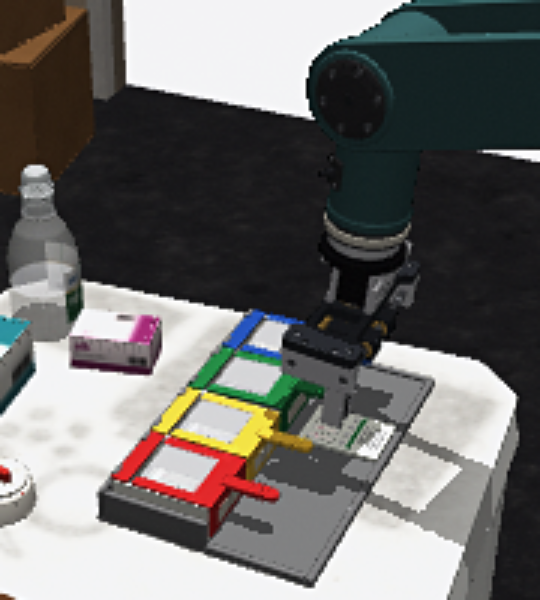

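The lid appears shut at (245,370). I release and rise straight up.

```bash
python3 -m inch '0 0 0 0 0.8; 0 0 0 0 0.5; 0 0 0 0 0.5; 0 0 0 0 0.5; 0 0 0 0 0.5; 0 0 -1.5 0 0.5; 0 0.2 -4.5 0 0.5; 0 0.4 -8 0 0.5; 0 -1 -11 0 0.5; 0 -4 -13 0 0.5; 0 -7 -14 0 0.5; 0 -7 -14 0 0.5; 0 -7 -14 0 0.5'
cat > chk.py <<'E'
from h import *
import sys
t=sys.argv[1]
for cam in ('scene','side','wrist'):
    o,p,d,K,T=shot(cam,t+cam);C=cloud(d,K,T)
    if cam=='scene': print(o['tool_pos'],o['wrist_force'],o['width'])
    for c in ['red','yellow','green','blue']:
        m=mask(p,c)&(d>0)&(C[...,2]>.037)&(C[...,2]<.08)&(C[...,0]>.4)&(C[...,0]<.6)&(abs(C[...,1])<.16)
        tb=C[m&(C[...,0]<.5)];ld=C[m&(C[...,0]>.512)&(C[...,0]<.59)]
        if len(tb)>5 and len(ld)>5: print(cam,c,'tab z med/max',np.percentile(tb[:,2],[50,95]).round(4),'lid z',np.median(ld[:,2]).round(4),'tabxmin',tb[:,0].min().round(4))
E
python3 chk.py c1; python3 pr.py c1scene c1side | grep rect
```

```text
time: 36.6
tool_pos: [0.3976, -0.0358, 0.1353]
ee_rot: [3.063, 0.006, 1.565]
wrist_force: [0.2, 0.6, 0.4]
width: 0.047
[ 0.39763872 -0.03578119  0.13532673] [0.18192699 0.62667182 0.41843524] 0.04703676214197464
scene yellow tab z med/max [0.05   0.0518] lid z 0.0469 tabxmin 0.4876
scene green tab z med/max [0.0556 0.0575] lid z 0.0501 tabxmin 0.4702
scene blue tab z med/max [0.0498 0.0523] lid z 0.047 tabxmin 0.4679
side red tab z med/max [0.0491 0.0514] lid z 0.0464 tabxmin 0.4698
side yellow tab z med/max [0.0484 0.0516] lid z 0.0461 tabxmin 0.4686
side green tab z med/max [0.0549 0.0571] lid z 0.0493 tabxmin 0.4686
side blue tab z med/max [0.0489 0.0506] lid z 0.0461 tabxmin 0.4674
wrist yellow tab z med/max [0.0485 0.0497] lid z 0.0456 tabxmin 0.4684
wrist green tab z med/max [0.0543 0.0556] lid z 0.0494 tabxmin 0.4682
wrist blue tab z med/max [0.0485 0.0496] lid z 0.0456 tabxmin 0.4669
scene n 532 rect ((473.7686462402344, -38.8319091796875), (60.56736373901367, 60.46931457519531), 87.95503234863281) [[442.5, -68.0], [502.8999938964844, -70.19999694824219], [505.1000061035156, -9.600000381469727], [444.6000061035156, -7.5]]
side n 374 rect ((469.2768249511719, -34.35289001464844), (70.48246765136719, 90.12322998046875), 89.88829040527344) [[424.1000061035156, -69.5], [514.2999877929688, -69.69999694824219], [514.4000244140625, 0.800000011920929], [424.29998779296875, 1.0]]
```

View pics/c1scene.png

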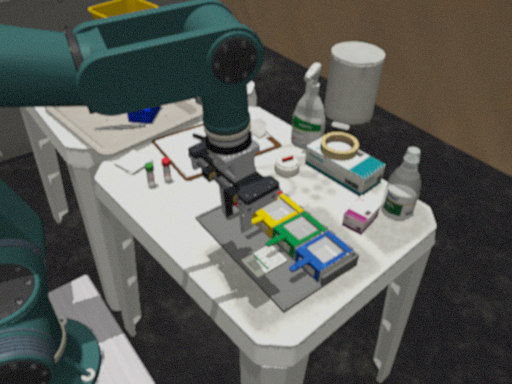

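View pics/c1side.png

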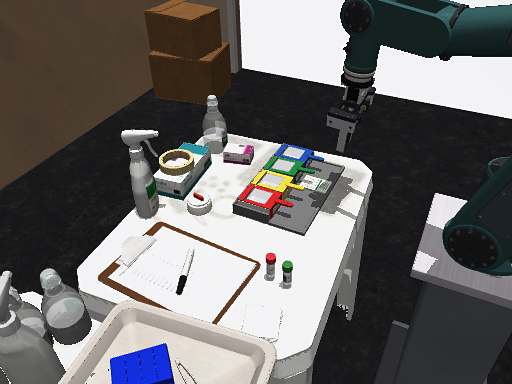

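View pics/c1wrist.png

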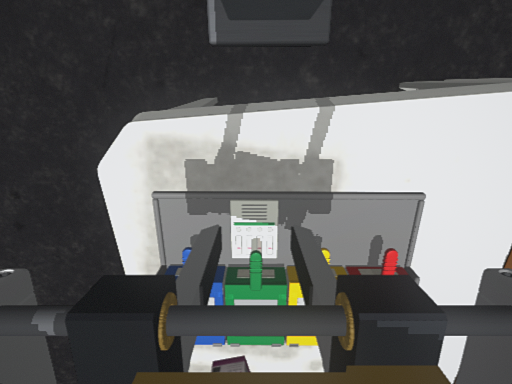

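The green tab sits 5.5–6 mm above its neighbours, about 0.05 rad ajar, so it is not fully shut. Before pressing it down I check whether the flap is resting on the panel's rear edge, by measuring along x in one clear picture (w25).

```bash
python3 - <<'E'
from h import *
p=cv2.imread('pics/w25.png')
o={'tool_pos':np.array([.51927577,-.03738559,.00383889]),'ee_rot':np.array([3.07215732,.00409445,1.56630757])}
K,T=camT('wrist',o)
g=p.mean(2)
def prof(u,a,b): return [(v,int(g[v,u])) for v in range(a,b)]
print('lip/panel front u250',prof(215,70,100))
print('panel rear',prof(215,200,220), prof(290,200,220))
print('blue tab tip',prof(120,168,190)); print('blue lid front', prof(90,215,250))
for n,u,v,z in (('lip outer',160,77,.010),('lip inner',160,91,.010),('lip inner floor',160,91,.006),('panel front',250,91,.012),('rear',250,211,.012),('blue tab tip',120,176,.0455),('blue tab tip',120,176,.042),('lid front',90,226,.046)):
    print(n,onplane((u,v),z,K,T).round(4))
cv2.imwrite('pics/w25c.png',cv2.resize(p[65:275,50:330],None,fx=2.8,fy=2.8,interpolation=cv2.INTER_NEAREST))
E
```

```text
lip/panel front u250 [(70, 125), (71, 126), (72, 127), (73, 126), (74, 127), (75, 129), (76, 130), (77, 93), (78, 78), (79, 84), (80, 87), (81, 90), (82, 89), (83, 90), (84, 90), (85, 91), (86, 91), (87, 88), (88, 85), (89, 77), (90, 73), (91, 119), (92, 157), (93, 174), (94, 176), (95, 175), (96, 173), (97, 174), (98, 173), (99, 174)]
panel rear [(200, 166), (201, 166), (202, 166), (203, 166), (204, 166), (205, 166), (206, 165), (207, 166), (208, 168), (209, 163), (210, 122), (211, 88), (212, 86), (213, 88), (214, 88), (215, 88), (216, 89), (217, 88), (218, 89), (219, 86)] [(200, 166), (201, 166), (202, 166), (203, 167), (204, 166), (205, 165), (206, 166), (207, 166), (208, 166), (209, 167), (210, 142), (211, 93), (212, 88), (213, 88), (214, 89), (215, 90), (216, 89), (217, 88), (218, 88), (219, 89)]
blue tab tip [(168, 135), (169, 135), (170, 134), (171, 135), (172, 136), (173, 137), (174, 132), (175, 100), (176, 58), (177, 49), (178, 63), (179, 110), (180, 138), (181, 140), (182, 136), (183, 134), (184, 134), (185, 129), (186, 129), (187, 128), (188, 125), (189, 123)]
blue lid front [(215, 122), (216, 124), (217, 126), (218, 128), (219, 130), (220, 132), (221, 135), (222, 137), (223, 138), (224, 106), (225, 59), (226, 51), (227, 53), (228, 54), (229, 50), (230, 52), (231, 49), (232, 50), (233, 47), (234, 49), (235, 46), (236, 48), (237, 49), (238, 47), (239, 44), (240, 46), (241, 44), (242, 46), (243, 46), (244, 48), (245, 48), (246, 46), (247, 46), (248, 52), (249, 72)]
lip outer [ 0.4149 -0.0953  0.01  ]
lip inner [ 0.423  -0.0962  0.01  ]
lip inner floor [ 0.4229 -0.0975  0.006 ]
panel front [ 0.4232 -0.0402  0.012 ]
rear [ 0.5032 -0.0411  0.012 ]
blue tab tip [ 0.4677 -0.1126  0.0455]
blue tab tip [ 0.4687 -0.1143  0.042 ]
lid front [ 0.4983 -0.1353  0.046 ]
```

View pics/w25c.png

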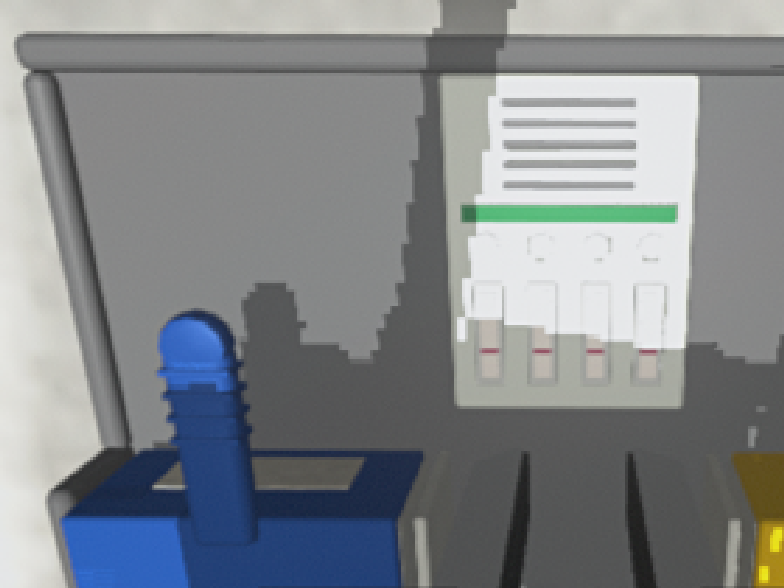

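```bash
python3 - <<'E'
from h import *
o={'tool_pos':np.array([.51927577,-.03738559,.00383889]),'ee_rot':np.array([3.07215732,.00409445,1.56630757])}
K,T=camT('wrist',o)
for n,u,v,z in (('flap bottom',100,226,.010),('lid top front edge',100,249,.046),('white wall front bottom',202,250,.01),('wall',202,250,.04)):
    print(n,onplane((u,v),z,K,T).round(4))
# first upright wrist picture
p=cv2.imread('pics/wrist0.png');d=np.load('pics/wrist0.npy')
o={'tool_pos':np.array([.549419,.000068,.182207]),'ee_rot':np.array([-3.141385,.002179,.000037])}
K,T=camT('wrist',o);C=cloud(d,K,T)
for v in (100,120,165):
    print(v,[(u,int(p[v,u].mean()),*(C[v,u][[0,2]]*1e3).round(1)) for u in range(146,176,2)])
    print([(u,int(p[v,u].mean()),*(C[v,u][[0,2]]*1e3).round(1)) for u in range(222,236,2)])
    print([(u,int(p[v,u].mean()),*(C[v,u][[0,2]]*1e3).round(1)) for u in range(296,326,2)])
E
```

```text
flap bottom [ 0.5156 -0.1513  0.01  ]
lid top front edge [ 0.5138 -0.1323  0.046 ]
white wall front bottom [ 0.5358 -0.0778  0.01  ]
wall [ 0.5182 -0.0712  0.04  ]
100 [(146, 198, np.float64(409.3), np.float64(-0.0)), (148, 201, np.float64(411.4), np.float64(-1.2)), (150, 163, np.float64(416.8), np.float64(6.7)), (152, 112, np.float64(420.6), np.float64(10.3)), (154, 127, np.float64(422.7), np.float64(9.3)), (156, 72, np.float64(425.2), np.float64(9.5)), (158, 115, np.float64(426.4), np.float64(5.4)), (160, 118, np.float64(429.1), np.float64(6.0)), (162, 117, np.float64(431.3), np.float64(5.0)), (164, 119, np.float64(434.7), np.float64(7.8)), (166, 117, np.float64(436.2), np.float64(4.5)), (168, 120, np.float64(439.5), np.float64(7.1)), (170, 118, np.float64(441.3), np.float64(4.7)), (172, 118, np.float64(443.8), np.float64(4.6)), (174, 119, np.float64(446.7), np.float64(6.0))]
[(222, 120, np.float64(507.0), np.float64(6.2)), (224, 120, np.float64(509.4), np.float64(5.2)), (226, 121, np.float64(512.0), np.float64(5.2)), (228, 113, np.float64(518.3), np.float64(45.6)), (230, 120, np.f
[... 3743 characters left out ...]
 np.float64(12.5)), (298, 104, np.float64(600.0), np.float64(44.9)), (300, 109, np.float64(602.3), np.float64(45.4)), (302, 109, np.float64(604.8), np.float64(44.9)), (304, 108, np.float64(607.2), np.float64(45.1)), (306, 107, np.float64(609.5), np.float64(45.6)), (308, 107, np.float64(611.9), np.float64(45.2)), (310, 79, np.float64(617.3), np.float64(29.3)), (312, 69, np.float64(618.9), np.float64(33.9)), (314, 74, np.float64(621.2), np.float64(34.6)), (316, 103, np.float64(631.2), np.float64(-1.1)), (318, 112, np.float64(633.7), np.float64(0.3)), (320, 111, np.float64(636.5), np.float64(-0.4)), (322, 111, np.float64(639.0), np.float64(0.5)), (324, 110, np.float64(642.1), np.float64(-1.3))]
```

Consistent picture: lip inner face x ≈ 0.4235, panel front 0.4232, panel rear 0.503, flap at 0.515. The box origin is therefore about 0.565, the panel is at its stop, and the flap is clear of it. The lid is merely a few mm ajar, so I press the tab down with closed fingers.

```bash
python3 -m inch '0 2.5 2 0 0.8; 0 5 4 0 1; 0 7 6 0 1; 0 8.2 8 0 1; 0 8.2 9.5 0 1; 0 8.2 9.7 0 1; 0 8.2 9.7 0 1; 0 8.2 9.7 0 1'; python3 -c "
from h import *
o,p,d,K,T=shot('side','d31');cv2.imwrite('pics/d31c.png',cv2.resize(p[80:240,220:380],None,fx=3,fy=3))"
```

```text
time: 37.42
tool_pos: [0.4867, -0.0366, 0.0424]
ee_rot: [3.069, 0.005, 1.565]
wrist_force: [0.5, 0.0, 1.2]
width: 0.0005
```

View pics/d31c.png

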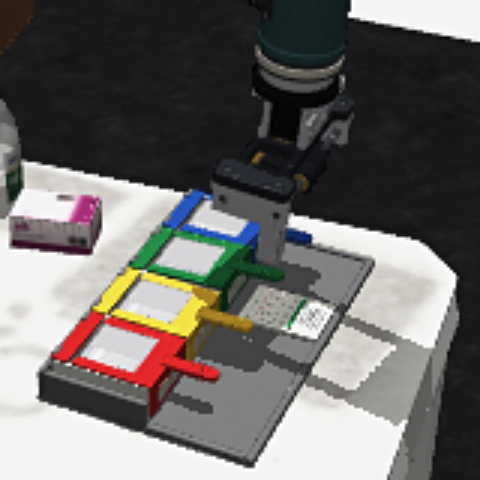

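The closed fingers are above the green tab at (270,265). I press down.

```bash
python3 -m inch '0 0 0.6 0 1; 0 0 1 0 1; 0 0 1.2 0 1; 0 0 1.4 0 1; 0 0 1.6 0 1; 0 0 1.7 0 1; 0 0 1.7 0 1'
```

```text
time: 38.05
tool_pos: [0.4883, -0.0369, 0.0274]
ee_rot: [3.067, 0.005, 1.565]
wrist_force: [-3.0, 0.9, 5.9]
width: 0.0006
```

```bash
python3 -m inch '0 0 0.15 0 1; 0 0 0.3 0 1; 0 0 0.3 0 1'; python3 -m inch '0 0 -1 0 1; 0 0 -4 0 1; 0 -1 -8 0 1; 0 -5 -11 0 1; 0 -9 -14 0 1; 0 -12 -16 0 1; 0 -12 -16 0 1; 0 -12 -16 0 1; 0 -12 -16 0 1'; python3 chk.py c2; python3 pr.py c2scene c2side | grep rect
```

```text
time: 38.3
tool_pos: [0.4884, -0.0369, 0.027]
ee_rot: [3.067, 0.005, 1.565]
wrist_force: [-6.3, 0.6, 13.1]
width: 0.0004
time: 39.05
tool_pos: [0.3574, -0.0355, 0.1777]
ee_rot: [3.065, 0.006, 1.565]
wrist_force: [-0.2, -0.3, 0.1]
width: 0.0006
[ 0.35744808 -0.03548311  0.17767551] [-0.20575717 -0.32966287  0.07403384] 0.0005955799120665038
scene red tab z med/max [0.0491 0.0508] lid z 0.047 tabxmin 0.4726
scene yellow tab z med/max [0.0497 0.0523] lid z 0.0469 tabxmin 0.4704
scene green tab z med/max [0.0501 0.0518] lid z 0.0471 tabxmin 0.4707
scene blue tab z med/max [0.0497 0.052 ] lid z 0.0469 tabxmin 0.4689
side red tab z med/max [0.0481 0.0515] lid z 0.0467 tabxmin 0.4693
side yellow tab z med/max [0.048  0.0505] lid z 0.0461 tabxmin 0.47
side green tab z med/max [0.049  0.0511] lid z 0.0463 tabxmin 0.4684
side blue tab z med/max [0.0489 0.0516] lid z 0.0463 tabxmin 0.4686
wrist red tab z med/max [0.0488 0.05  ] lid z 0.0457 tabxmin 0.4691
scene n 768 rect ((464.22802734375, -38.34272384643555), (60.043487548828125, 80.53797149658203), 89.71782684326172) [[423.79998779296875, -68.19999694824219], [504.29998779296875, -68.5999984741211], [504.6000061035156, -8.5], [424.1000061035156, -8.100000381469727]]
side n 432 rect ((459.59332275390625, -35.83989334106445), (110.70415496826172, 68.63101196289062), 2.7749674320220947) [[402.6000061035156, -4.199999809265137], [406.0, -72.80000305175781], [516.5, -67.4000015258789], [513.2000122070312, 1.100000023841858]]
```

```bash
python3 - <<'E'
import cv2,numpy as np
a=cv2.imread('pics/c2scene.png')[130:310,130:390];b=cv2.imread('pics/c2side.png')[120:300,180:380]
cv2.imwrite('pics/c2sd.png',np.hstack([cv2.resize(a,(400,400)),cv2.resize(b,(400,400))]))
E
```

```text
(no output)
```

View pics/c2sd.png

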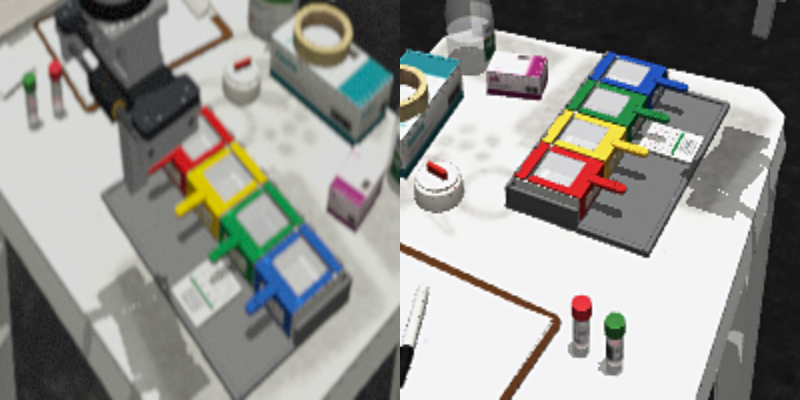

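View pics/c2wrist.png

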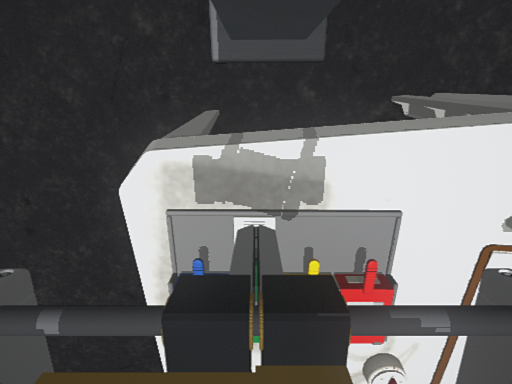

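The green lid is now level with the others (tab height within 1 mm). The panel is square against the lip with its front edge at x = 0.424, the bystanders are in place and the robot touches nothing. I hand in.

```bash
python3 -c "
from bench import robot
print(robot.close_job(), robot.get_obs()['time'])"
```

```text
the job is handed in; nothing more can be done
the job is handed in; nothing more can be done
```

I opened only the green lid, to about 1.83 rad, and slid the panel out flat to the ledge's front lip. I then shut the lid by its tab and pressed it fully down. The job was handed in just after 39 s, and no verdict came back.

**Last checks:**
- **Panel:** it lies square to within about 0.02 rad. Its front edge is at x ≈ 0.424, against a lip face at about 0.4235. Its centre is (0.464, -0.038), about 2 mm to one side of the compartment's centre line. A nudge from behind stalled at about 6 N, so it is against the lip.
- **Lids:** the green tab is at the same height as the other three to within 1 mm, so it is shut. The other lids stayed shut.
- **Surroundings:** the vials, carton and timer look unmoved in the pictures; I did not measure them. The gripper is clear of everything.

**What failed or disagreed on the way:**
- **Finger length:** the real fingertips end about 22 mm short of the reported TCP. My first grip closed on nothing, and I corrected for the difference from then on.
- **Slipping:** three press-and-drag tries slipped. Two ran off the panel's front edge, and one slid over the panel without moving it. I landed again further back each time, squared the panel with an off-centre press, and checked it with the nudge from behind.
- **Box position:** my first estimate of the box from the tab was about 6 mm off in x. Measuring the lip and the lid edge settled it.
- **Lid closing:** after the first closing arc the lid was still about 0.05 rad ajar, so I pressed the tab down.

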